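Lay the tea tray and load its paper roll

TASK

Lay the tea tray as it is drawn: move the glass tumbler that stands on the tray onto the plain round mark, stand the white mug on the mug outline with its handle over the drawn handle, and take the paper roll out of the tilted bin and mount it on the tray's upright spindle, pushed fully down to the tray. Centre each thing on its mark, lower things rather than dropping them, and leave everything else where it stands.

Things in the scene. Friction and masses are not known exactly. Their poses are not given: they have to be found in the camera images.
- tray: round white tray fixed to the counter, 280 across, rim 12 high, floor 4 above the counter; origin under its centre. In its frame (mm) the mug mark is at (-36,-65), the round tumbler mark at (-36,65), the spindle at (75,0); the marks are drawn in black line. Close beyond it (10 or more from the rim) stand a fixed saucepan 70 tall and a fixed lid rack 132 tall
- spindle_foot (a point): foot of the tray's upright steel spindle, on its axis at the level of the tray floor; spindle 18 in diameter, 88 tall above the tray floor, top 10 tapered to 8
- mug_mark (a point): centre of the drawn mug outline (circle 74 across with a drawn handle), on the tray floor
- handle_mark (a point): point in the drawn handle of the mug outline, 50 from the centre of the circle, on the tray floor: the mug's handle belongs above it
- tumbler_mark (a point): centre of the plain drawn circle (66 across) for the tumbler, on the tray floor
- roll_center (a point): centre (half-way up, on the axis) of the small roll of kitchen paper: 60 in diameter, 100 tall, 120 g nominal, open cardboard core with a 23 bore right through; z is along the bore. It starts leaning 35 degrees from vertical in the bin, its upper end (+z) towards the bin's front; either end may be up on the spindle
- bin: fixed steel tilt-out bin, 170 wide, origin under its foot, front to its -x; upright back plate 110 tall, 88 behind the origin. Its pocket leans 35 degrees to the front, 150 wide and 85 deep inside, walls 66 along the roll. The roll stands on the pocket floor and lies on the front wall, mid-width between two ribs 8 high, 45 clear either side, top 34 sticking out; it comes out along its axis
- mug_center (a point): white ceramic mug, 68 across, 85 tall, 250 g nominal; the point is on its axis half-way up; z up, the handle points along its +y and reaches 36 beyond the wall. Starts upright on the counter
- mug_handle (a point): middle of the opening of the mug's handle, 50 from the axis along +y, half-way up
- tumbler_center (a point): the glass tumbler that starts upright on the tray, on the mug's outline: 60 across at the rim, 57 at the base, 100 tall, 180 g nominal; the point is on its axis half-way up
- spare_tumbler: second glass tumbler, the same as the first (60 wide, 100 tall), on the bare counter; origin under its base; stays where it is
- katori: small steel bowl, 90 across, 40 tall; origin under its base; bystander
- spice_jar: amber glass jar, 48 across, 95 tall; origin under its base; bystander
- spoon: steel spoon 160 long, lying on the counter; bystander
- tea_tin: aluminium tin, 80 across, 110 tall; origin under its base; bystander
Things that resemble listed ones, but are neither listed nor needed, are in the scene too. Leave any yellow look-alike of the part that bears mug_center alone.

How it is judged (in metres and radians):
At the end, for the whole second after the job is handed in: Tumbler upright on the tray within 12 mm of the plain circle's middle; mug upright within 12 mm of its outline's middle, handle within 18 mm of the drawn one; roll upright, within 6 mm of the spindle axis and 5 mm of fully down; all at rest; bystanders moved under 25 mm; nothing dropped in place (horizontal distance between tumbler_center and tumbler_mark below 0.012 m and angle between each of tumbler_center, mug_center's own z axis and vertical below 0.06 rad and z of tumbler_center in the frame of tray below 0.058 m and linear speed of each of tumbler, mug, roll below 0.02 m/s and horizontal distance between mug_center and mug_mark below 0.012 m and horizontal distance between mug_handle and handle_mark below 0.018 m and z of mug_center in the frame of tray below 0.0505 m and horizontal distance between roll_center and spindle_foot below 0.006 m and z of roll_center in the frame of spindle_foot between 0.045 and 0.055 m and (angle between roll_center's own z axis and vertical below 0.06 rad or angle between roll_center's own z axis and vertical above 3.08 rad)); the robot touches nothing.
It fails at once if a bystander is knocked or shifted by more than 25 mm (distance of any of spare_tumbler, katori, spice_jar, spoon, tea_tin from where it was at the start of the episode above 0.025 m).
It fails at once if the roll is dropped: it comes down the spindle faster than 0.5 m/s (horizontal distance between roll_center and spindle_foot below 0.012 m and z of roll_center in the frame of spindle_foot below 0.13 m and linear speed of roll above 0.5 m/s).
It fails at once if the mug is dropped: faster than 0.5 m/s within 40 mm of standing on its mark (horizontal distance between mug_center and mug_mark below 0.02 m and z of mug_center in the frame of mug_mark below 0.083 m and linear speed of mug above 0.5 m/s).
It fails at once if the tumbler is dropped: faster than 0.5 m/s within 40 mm of standing on its mark (horizontal distance between tumbler_center and tumbler_mark below 0.02 m and z of tumbler_center in the frame of tumbler_mark below 0.09 m and linear speed of tumbler above 0.5 m/s).
It also fails if it takes over 72 s, if anything falls off the work surface, if the arm or the gripper's body presses on something with over 40 N, if the wrist force passes 120 N, or if a joint passes its speed limit or range.

ROBOT

A 6-joint arm with a two-finger parallel gripper is mounted at the origin on the work surface. World frame = base frame: x ahead of the robot, y to its left, z up, the work surface at z = 0. Lengths are in mm, angles in rad, forces in N, time in s.
With the tool pointing down it reaches from about 350 to 875 mm from the base axis. Payload 4.2 kg.
Tool frame: the origin (TCP) lies at the very end of the fingers, on their centre line; the grasp point (between the pads) lies arm.grip_depth behind it (arm.grip_depth is the distance from the TCP to the grasp point, in mm); z points along the fingers, y is the direction in which the jaws open and shut (so a half turn about z gives the same grasp; the last joint's range is limited). The gripper opens to 85 mm and grips with 20 to 120 N. Pads are 22 mm wide; open, the fingers measure 114 mm over their backs; the gripper's body (76 mm by 85 mm) begins 54 mm behind the grasp point. The pads swing forward as they close: fully open they stand 13 mm farther back than shut.
Start: joints at [1.404, 0.385, 0.008, 0, -1.194, -0.259], TCP at [258.122, 569.185, 231.312] pointing down, gripper open.
Joint ranges: [-3.14, 3.14], [-1.21, 2.06], [-1.07, 1.41], [-3.16, 2.05], [-2.99, -0.16], [-3.1, 3.1]. Speed limits (rad/s): [2.79, 2.79, 3.14, 3.14, 3.14, 3.14].

INTERFACE

Orientations are given as a unit quaternion [x, y, z, w].
In Python, from bench import arm, optics, workorder gives the robot as it stands. The module is installed in compiled form; this text tells all that it offers.
- The arm moves only by the tool play_rows, never from a script. Its arguments are lists of equal length, an entry for each row: "travel": the shift along the tool's x, y, z in m, a list of three; "rotation": the turn, a rotation vector about the tool's x, y, z in rad, a list of three; "grip": the opening, from 0 (shut) to 1 (fully open). In form: {"travel": [[x, y, z], ...], "rotation": [[rx, ry, rz], ...], "grip": [grip, ...]}. A call has 1 to 12 rows; each row shifts and turns the commanded pose from where the row before left it, along the tool's axes as they then stand; what a row does not reach is not made up. A row lasts 1/12 s, in which the tool goes at most 41.7 mm and 7.16 degrees, less where a joint would pass 70% of its speed; a pose out of reach is approached as far as the arm can. A call is refused whole if a number of a shift passes 0.0417 or a number of a turn 0.125, either way. A call with a gripper value outside its range is refused whole. The fingers move at their own pace and stop on an object; the grip force is fixed at half the most. Time passes only in rows, so rows that do not move let the fingers close. It gives the time, the measured TCP pose, the force and the opening at its end, in the units of the state.
- arm.read_state(): the state, without advancing time (a new reading comes with each control period).
- optics.get_image(name): name is "side" or "top"; returns a dict with "image" (480x640x3 uint8, blue, green, red), "depth" (480x640 float32, mm along the optical axis (not along the pixel's ray), 0 where there is no reading), "camera_matrix" (3x3 intrinsics, pixels), "k1" (the pictures are not rectified: a ray, as slopes to the right and down, at radius r is drawn at 1 + k1 r^2 times it, then the intrinsics apply), "R" (3x3) and "t" (3): a world point X has camera coordinates R X + t. Camera axes: x right, y down, z forward; pixel columns grow to the right and rows downward; lengths in mm; the calibration is good to about 2 mm. A picture is of the moment at which its call begins.
- workorder.job_done(): hands the job in, once; it reports no verdict.
The state is a dict: "clock": time; "joints": joint angles; "joint_vel": joint speeds; "joint_efforts": joint torques, N m; "position": TCP position; "ee_rot": TCP orientation; "contact_force": force on the tool from outside, world axes, zero at the start; "wrist_torque": the same for the moment, N m; "gripper_width": finger opening in mm.
Only numpy, scipy, OpenCV 4.12 (cv2) and the standard library are available. Lean on these libraries where they do the work, as an engineer would, in place of code of your own. Each camera call takes 0.05 s, during which the arm holds its last target. There are 200 camera calls.

## Working session

There is one attempt and no reset: what is moved stays moved. The work goes in short steps, Python scripts to look and compute and a tool call to move; the robot and the scene stay as the last step left them, time stands still between calls to the robot, and variables do not carry over. Pictures are saved under pics/ and viewed, about 8 in all and at most 12, crops included, and the job is handed in when it is done.

Besides the shell and the picture viewer there is one more tool, called after "Call:" as name(argument=value, ...) on one line, values as JSON. play_rows: Moves the arm, as the interface text tells. Its arguments: {"type":"object","properties":{"travel":{"type":"array","items":{"type":"array","items":{"type":"number"}}},"rotation":{"type":"array","items":{"type":"array","items":{"type":"number"}}},"grip":{"type":"array","items":{"type":"number"}}},"required":["travel","rotation","grip"]}

```bash
mkdir -p pics; cat > h.py <<'E'
import numpy as np, cv2
from bench import arm, optics, workorder
from scipy.spatial.transform import Rotation as Ro
def rays(d,px):
    px=np.asarray(px,float).reshape(-1,2);K=d["camera_matrix"]
    q=np.c_[(px[:,0]-K[0,2])/K[0,0],(px[:,1]-K[1,2])/K[1,1]]
    u=q.copy()
    for _ in range(20): u=q/(1+d["k1"]*(u**2).sum(1,keepdims=True))
    return np.c_[u,np.ones(len(u))]
def at_z(d,px,z):
    R=np.array(d["R"]);t=np.array(d["t"]);r=rays(d,px)@R;c=-R.T@t
    return c+r*((z-c[2])/r[:,2])[:,None]
def at_depth(d,px):
    px=np.asarray(px).reshape(-1,2).astype(int)
    R=np.array(d["R"]);t=np.array(d["t"]);z=d["depth"][px[:,1],px[:,0]]
    return (rays(d,px)*z[:,None]-t)@R
def cloud(d):
    v,u=np.mgrid[0:480,0:640];P=at_depth(d,np.c_[u.ravel(),v.ravel()]).reshape(480,640,3)
    P[d["depth"]==0]=np.nan;return P
E
python3 - <<'E'
from h import *
import pickle
for n in("top","side"):
    d=optics.get_image(n);cv2.imwrite(f"pics/{n}0.png",d["image"]);pickle.dump(d,open(n+"0.pkl","wb"))
    R=np.array(d["R"]);print(n,-R.T@np.array(d["t"]),R[2],d["camera_matrix"][0,0],d["k1"],(d["depth"]>0).mean())
print(arm.read_state(),arm.grip_depth)
E
```

```text
top [ 2.79323557e+02 -2.43286872e-01  1.17128927e+03] [ 0.17920707  0.00219458 -0.98380893] 510.61551746448066 0.00966878854835798 0.9959440104166667
side [  179.81951371 -1106.39133634   977.8115002 ] [ 0.19094943  0.75709222 -0.62477971] 579.7448863501983 -0.15642958224726145 0.9960611979166667
{'clock': 0.1, 'joints': array([ 1.40358130e+00,  3.85485615e-01,  6.76883028e-03, -4.41617692e-04,
       -1.19400556e+00, -2.58621081e-01]), 'joint_vel': array([-0.00024769, -0.00169251,  0.00395576,  0.00188357, -0.00115762,
       -0.00104381]), 'joint_efforts': array([ 1.58339321e-04, -3.93319452e+01,  1.88929296e+01,  4.19794366e+00,
       -2.58711174e-03,  3.28751447e-06]), 'position': array([257.93172343, 568.72242818, 230.32887957]), 'ee_rot': array([ 9.77400767e-01, -2.11392457e-01, -1.61029321e-04,  9.71382061e-04]), 'contact_force': array([-0.46591652, -0.06082662,  0.09960727]), 'wrist_torque': array([ 0.01135533, -0.05601094,  0.00283493]), 'gripper_width': 85.39362352120192} 18.700000000000003
```

View pics/top0.png

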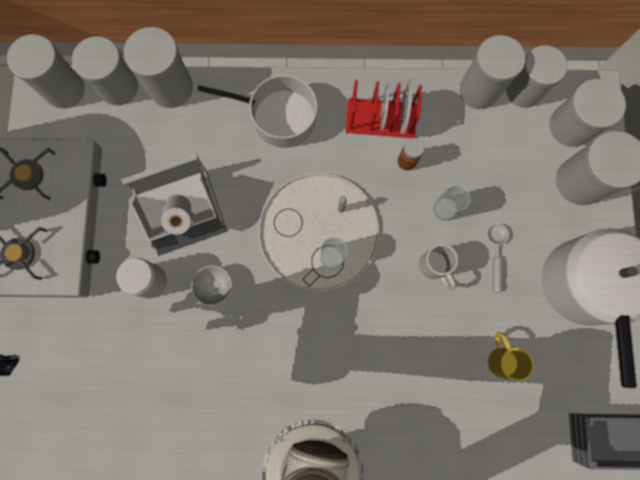

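View pics/side0.png

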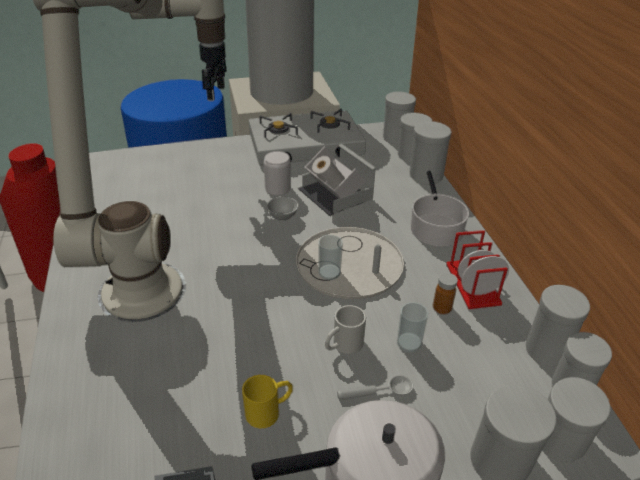

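The top view shows the tray centred near (320,230), with the plain circle at (288,222), the mug outline at (327,262) and the spindle at (343,204). It also shows the tumbler at (333,254), the white mug at (440,262) with its handle down-right, and the roll in the bin at (177,218). The side view shows the same layout, and the yellow mug is well away from all of it.

```bash
python3 - <<'E'
from h import *
import pickle
d=pickle.load(open("top0.pkl","rb"));s=pickle.load(open("side0.pkl","rb"))
for nm,px in dict(tray=(320,230),tmark=(288,222),mmark=(327,262),hmark=(312,278)).items(): print(nm,at_z(d,px,4)[0].round(1))
C=cloud(d);S=cloud(s)
np.set_printoptions(precision=1,suppress=True)
for nm,(u,v) in dict(traycen=(310,230),spint=(343,201),mugrim=(428,262),tumb=(335,244),rolltop=(166,214),roll2=(187,214),katori=(200,275),jar=(410,150),spare=(455,195),tin=(140,270),pan=(284,80),mughandle=(450,285)).items(): print(nm,C[v,u])
def comp(C,lo,hi,xr,yr): 
    m=(C[...,2]>lo)&(C[...,2]<hi)&(C[...,0]>xr[0])&(C[...,0]<xr[1])&(C[...,1]>yr[0])&(C[...,1]<yr[1]);return C[m],m
for nm,c in(("top",C),("side",S)):
  for what,a in dict(spindle=(60,100,(430,600),(-100,20)),mug=(60,95,(330,480),(-350,-200)),tumbler=(60,115,(350,480),(-70,30)),spare=(60,115,(460,600),(-360,-200))).items():
    p,m=comp(c,*a)
    if len(p): print(nm,what,len(p),p.min(0),p.max(0),np.median(p,0))
big=np.vstack([cv2.resize(d["image"][160:300,250:470],None,fx=3,fy=3,interpolation=3)]) 
cv2.imwrite("pics/c1.png",big)
a=cv2.resize(s["image"][140:310,270:420],None,fx=3,fy=3,interpolation=3);cv2.imwrite("pics/c2.png",a)
E
```

```text
tray [533.1 -11.9   4. ]
tmark [551.3  63.3   4. ]
mmark [457.6 -28.9   4. ]
hmark [420.    5.3   4. ]
traycen [532.6  11.5   4.8]
spint [579.5 -60.6  91.5]
mugrim [ 460.6 -262.3    3.6]
tumb [494.3 -45.9  35.1]
rolltop [535.2 311.5 133.1]
roll2 [537.5 269.5 126.3]
katori [421.5 258.7  23.2]
jar [ 696.6 -208.5   96.4]
spare [ 610.3 -319.5   42.7]
tin [419.6 364.6 111.3]
pan [882.3  77.1  56.3]
mughandle [ 404.9 -303.9   30.6]
top spindle 241 [438.9 -68.   60. ] [590.8 -11.6  99.7] [491.3 -51.1  82.3]
top mug 348 [ 394.9 -307.4   60.1] [ 479.9 -238.9   89.5] [ 439.1 -289.6   76.6]
top tumbler 156 [438.7 -68.8  60.8] [479.9 -11.3 108.1] [448.3 -40.1  98.7]
top spare 433 [ 460.3 -333.8   60. ] [ 599.4 -240.2  105.6] [ 561.2 -291.1   83.2]
side spindle 590 [439.4 -74.6  60.3] [591.2  -8.2 100. ] [473.7 -59.8  81.4]
side mug 579 [ 396.1 -311.9   60. ] [ 479.9 -240.5   89.7] [ 446.5 -295.3   75. ]
side tumbler 394 [439.  -70.   60.7] [480.   -8.2 108.9] [458.4 -51.4  85.7]
side spare 754 [ 460.1 -339.5   60. ] [ 599.9 -240.5  105.3] [ 566.6 -303.    80.2]
```

View pics/c1.png

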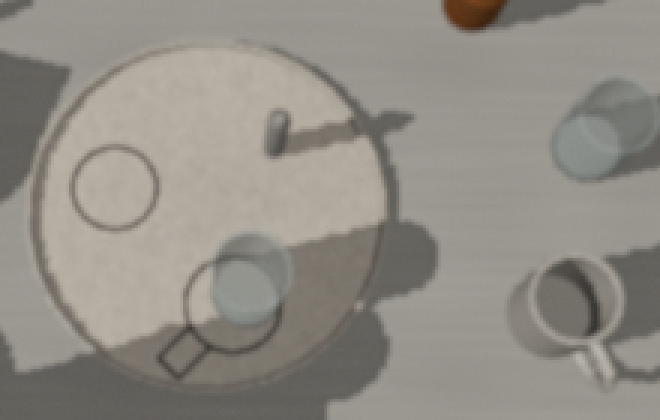

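The crop (3x, origin (250,160)) shows the plain circle centre at (115,188), the mug circle at (232,305) with its drawn handle at (185,353), the spindle top at (279,117), and the mug's handle at lower right (600,365). These agree with the drawn spacing of 130. Next I'll fit them precisely and look at the bin.

```bash
cat > m.py <<'E'
from h import *
import pickle
from scipy.optimize import least_squares
np.set_printoptions(precision=1,suppress=True)
d=pickle.load(open("top0.pkl","rb"));s=pickle.load(open("side0.pkl","rb"))
def fit(p,c0,r):
    f=least_squares(lambda c:np.hypot(*(p[:,:2]-c).T)-r,c0,loss="soft_l1",f_scale=1.0);return f.x,np.median(abs(f.fun)),len(p)
for nm,im in(("top",d),("side",s)):
    g=cv2.cvtColor(im["image"],6);bh=cv2.morphologyEx(g,cv2.MORPH_BLACKHAT,np.ones((7,7)))
    v,u=np.nonzero(bh>25);P=at_z(im,np.c_[u,v],4)
    for k,c,r in(("tmark",(551,63),33),("mmark",(457.6,-29),37)):
        c=np.array(c,float);q=P[abs(np.hypot(*(P[:,:2]-c).T)-r)<9]
        for _ in range(2): q=q[abs(np.hypot(*(q[:,:2]-c).T)-r)<6];c,e,n=fit(q,c,r)
        print(nm,k,c,e,n)
C=cloud(d).reshape(-1,3);S=cloud(s).reshape(-1,3)
C=C[~np.isnan(C[:,0])];S=S[~np.isnan(S[:,0])]
for k,c,r,lo,hi in(("tumbler",(467,-40),29.5,35,95),("mug",(430,-275),34,20,80),("spare",(570,-305),29.5,35,95),("spindle",(581,-61),9,30,80)):
    for nm,p in(("top",C),("side",S),("both",np.r_[C,S])):
        q=p[(p[:,2]>lo)&(p[:,2]<hi)&(np.hypot(*(p[:,:2]-c).T)<r+20)]
        if len(q)>5:print(k,nm,*fit(q,c,r))
q=np.r_[C,S];q=q[(q[:,2]>87)&(q[:,2]<97)&(np.hypot(*(q[:,:2]-(581,-61)).T)<15)];print("spindle top",q.mean(0),len(q))
# mug handle
q=np.r_[C,S];dd=np.hypot(*(q[:,:2]-(430,-275)).T);q=q[(q[:,2]>20)&(q[:,2]<80)&(dd>40)&(dd<80)];print("handle",np.median(q,0),len(q))
E
python3 m.py; python3 - <<'E'
from h import *
import pickle
d=pickle.load(open("top0.pkl","rb"));s=pickle.load(open("side0.pkl","rb"))
a=cv2.resize(d["image"][145:305,110:240],(520,640-40)[:1]+(600,),interpolation=3)
a=cv2.resize(d["image"][150:300,110:240],None,fx=3,fy=3,interpolation=3);b=cv2.resize(s["image"][130:280,260:390],None,fx=3,fy=3,interpolation=3)
cv2.imwrite("pics/c3.png",np.hstack([a,b]))
E
```

```text
top tmark [550.9  63.9] 1.2663906181535864 188
top mmark [459.7 -29. ] 1.1686264358643044 159
side tmark [552.2  63.6] 1.2191629761873077 94
side mmark [461.1 -29.1] 1.0593160016099503 85
tumbler top [465.7 -38.8] 1.5686131298959065 234
tumbler side [469.4 -41. ] 1.488651553322864 610
tumbler both [468.1 -40.6] 1.8631438933474627 844
mug top [ 449.7 -273.4] 3.167886951087821 544
mug side [ 452.7 -276.9] 2.489961264453278 1033
mug both [ 450.5 -275.7] 3.1089634391010534 1577
spare top [ 586.  -303.8] 1.6893485850173633 484
spare side [ 588.1 -307.8] 1.8244330762221033 771
spare both [ 586.1 -306.2] 1.9083516696620677 1255
spindle top [584.3 -59.9] 0.36604762063177176 45
spindle side [585.3 -61.1] 1.0073804573225669 112
spindle both [584.8 -60.7] 0.9461424661219038 157
spindle top [583.7 -61.9  90.7] 40
handle [ 468.  -291.6   53.1] 822
```

View pics/c3.png

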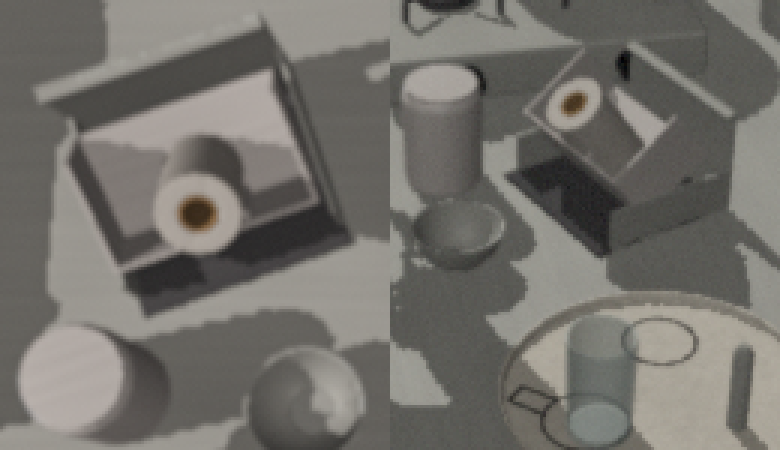

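```bash
cat > m2.py <<'E'
from h import *
import pickle
np.set_printoptions(precision=1,suppress=True)
d=pickle.load(open("top0.pkl","rb"));s=pickle.load(open("side0.pkl","rb"))
f=lambda x,y,ox,oy:((x+.5)/3-.5+ox,(y+.5)/3-.5+oy)
H=at_z(d,[f(183.5,352.7,250,160),f(199,338,250,160),f(168,367.5,250,160)],4);print(H,[np.degrees(np.arctan2(*(h[:2]-(460.4,-29))[::-1])) for h in H])
h=at_z(s,[f(533-390,400,260,130)],4);print("side handle mark",h)
B=at_z(d,[f(36,88,110,150),f(262,15,110,150)],110);v=B[1]-B[0];print("back plate",B,np.linalg.norm(v),np.degrees(np.arctan2(v[1],v[0])))
# bore triangulate
O=[];D=[]
for im,roi in((d,(160,205,190,235)),(s,(305,150,335,180))):
    x0,y0,x1,y1=roi;hsv=cv2.cvtColor(im["image"][y0:y1,x0:x1],cv2.COLOR_BGR2HSV)
    m=(hsv[...,1]>90).astype(np.uint8);n,l,st,c=cv2.connectedComponentsWithStats(m);i=1+st[1:,4].argmax();px=c[i]+(x0,y0)
    R=np.array(im["R"]);O.append(-R.T@np.array(im["t"]));r=(rays(im,px)@R)[0];D.append(r/np.linalg.norm(r));print("bore px",px,st[i])
A=np.c_[D[0],-D[1]];k=np.linalg.lstsq(A,O[1]-O[0],rcond=None)[0];p,q=O[0]+k[0]*D[0],O[1]+k[1]*D[1];print("bore",p,q)
E0=(p+q)/2
for im in(d,s):
    C=cloud(im);w=(np.linalg.norm(C-E0,axis=2)<29)&(np.linalg.norm(C-E0,axis=2)>13)
    P=C[w]
    for _ in range(6):
        c=P.mean(0);n=np.linalg.svd(P-c)[2][2];n*=np.sign(n[2]);P=C[w];P=P[abs((P-c)@n)<4]
    print("end plane",len(P),c,n,"tilt",np.degrees(np.arccos(n[2])),"az",np.degrees(np.arctan2(n[1],n[0])))
# mug
for im in(d,s):
    C=cloud(im).reshape(-1,3);dd=np.hypot(*(C[:,:2]-(451,-275.5)).T);P=C[(C[:,2]>15)&(C[:,2]<78)&(dd>42)&(dd<80)];print("handle",len(P),np.median(P,0),np.degrees(np.arctan2(*(np.median(P,0)[:2]-(451,-275.5))[::-1])))
    P=C[(C[:,2]>76)&(C[:,2]<92)&(dd<40)];print("rim",len(P),P.min(0),P.max(0),(P.min(0)+P.max(0))/2)
E
python3 m2.py
```

```text
[[421.8   8.    4. ]
 [433.2  -3.7   4. ]
 [410.2  19.7   4. ]] [np.float64(136.2105689477161), np.float64(137.02467496522607), np.float64(135.82430248639932)]
side handle mark [[423.7   7.7   4. ]]
back plate [[617.5 419.1 110. ]
 [674.9 259.3 110. ]] 169.73140483092706 -70.23105645469946
bore px [175.5 220.9] [ 10  11  12  11 104]
bore px [320.9 164.1] [13 11  7  7 38]
bore [523.8 294.6 119.7] [525.7 294.3 120.1]
end plane 453 [524.7 294.4 121.1] [-0.5 -0.2  0.8] tilt 34.53476515819225 az -158.0844924084947
end plane 156 [523.7 293.2 120.6] [-0.6 -0.2  0.8] tilt 36.59206287592502 az -161.2696035347995
handle 90 [ 403.3 -298.3   52.5] -154.42494964800085
rim 220 [ 420.9 -307.4   76. ] [ 488.  -239.5   89.5] [ 454.4 -273.4   82.7]
handle 126 [ 402.8 -306.2   55.3] -147.50355695199863
rim 306 [ 419.  -311.9   76. ] [ 488.6 -240.5   90.7] [ 453.8 -276.2   83.3]
```

Call:
play_rows(travel=[[0, 0, 0], [0, 0, 0], [0, 0, 0], [0, 0, 0], [0.032, 0.016, 0.0039], [0.032, 0.016, 0.0039], [0.032, 0.016, 0.0039], [0.032, 0.016, 0.0039], [0.032, 0.016, 0.0039], [0.032, 0.016, 0.0039], [0.032, 0.016, 0.0039], [0.032, 0.016, 0.0039]], rotation=[[0, 0, 0.088], [0, 0, 0.088], [0, 0, 0.088], [0, 0, 0.088], [0, 0, 0], [0, 0, 0], [0, 0, 0], [0, 0, 0], [0, 0, 0], [0, 0, 0], [0, 0, 0], [0, 0, 0]], grip=[1, 1, 1, 1, 1, 1, 1, 1, 1, 1, 1, 1])

```text
clock: 1.1
position: [350.7, 296.4, 199.7]
ee_rot: [0.925, -0.379, -0.0, 0.0]
contact_force: [0.1, 0.5, 0.7]
gripper_width: 85.0
```

Call:
play_rows(travel=[[0.032, 0.016, 0.0039], [0.032, 0.016, 0.0039], [0.032, 0.016, 0.0039], [0.032, 0.016, 0.0039], [0.032, 0.016, 0.0039], [0.032, 0.016, 0.0039], [0.032, 0.016, 0.0039], [0.032, 0.016, 0.0039], [0.032, 0.016, 0.0039], [0.032, 0.016, 0.0039], [0, 0, 0], [0, 0, 0]], rotation=[[0, 0, 0], [0, 0, 0], [0, 0, 0], [0, 0, 0], [0, 0, 0], [0, 0, 0], [0, 0, 0], [0, 0, 0], [0, 0, 0], [0, 0, 0], [0, 0, 0], [0, 0, 0]], grip=[1, 1, 1, 1, 1, 1, 1, 1, 1, 1, 1, 1])

```text
clock: 2.1
position: [466.1, -42.0, 160.3]
ee_rot: [0.924, -0.381, -0.001, 0.0]
contact_force: [0.1, 0.6, 0.1]
gripper_width: 85.4
```

```bash
cat > g.py <<'E'
# usage: g.py x y z : tool-frame travel (mm) to world target, and tool axes
import sys;from h import *
np.set_printoptions(precision=2,suppress=True)
s=arm.read_state();R=Ro.from_quat(s["ee_rot"]).as_matrix()
print("t",round(float(s["clock"]),2),"pos",s["position"],"w",round(float(s["gripper_width"]),1),"F",s["contact_force"],"j",s["joints"])
print("yang",np.degrees(np.arctan2(R[1,1],R[0,1])),"z",R[:,2])
if len(sys.argv)>3: print("delta",R.T@(np.array(sys.argv[1:4],float)-s["position"]))
E
python3 g.py 467.5 -40 50
```

```text
t 2.1 pos [466.1  -41.98 160.31] w 85.4 F [0.05 0.57 0.05] j [ 0.26  0.19 -0.47 -0.   -0.92  0.53]
yang -134.8158555847738 z [-0. -0. -1.]
delta [ -0.28  -2.55 110.31]
```

Call:
play_rows(travel=[[0, -0.0025, 0.02], [0, 0, 0.02], [0, 0, 0.02], [0, 0, 0.02], [0, 0, 0.02], [0, 0, 0.01], [0, 0, 0], [0, 0, 0], [0, 0, 0], [0, 0, 0], [0, 0, 0], [0, 0, 0]], rotation=[[0, 0, 0], [0, 0, 0], [0, 0, 0], [0, 0, 0], [0, 0, 0], [0, 0, 0], [0, 0, 0], [0, 0, 0], [0, 0, 0], [0, 0, 0], [0, 0, 0], [0, 0, 0]], grip=[1, 1, 1, 1, 1, 1, 1, 0, 0, 0, 0, 0])

```text
clock: 3.1
position: [468.8, -38.1, 52.4]
ee_rot: [0.925, -0.379, 0.001, -0.001]
contact_force: [-1.2, 1.0, 6.2]
gripper_width: 58.0
```

```bash
python3 g.py 551.5 63.7 50; python3 - <<'E'
from h import *
a=[]
for n,(x0,y0) in dict(top=(260,160),side=(280,190)).items():
    d=optics.get_image(n);a.append(cv2.resize(d["image"][y0:y0+130,x0:x0+130],None,fx=3,fy=3,interpolation=3))
cv2.imwrite("pics/t1.png",np.hstack(a))
E
```

```text
t 3.1 pos [468.85 -38.1   52.43] w 58.0 F [-1.16  0.97  6.16] j [ 0.27  0.35 -0.59  0.   -0.63  0.53]
yang -134.53513419790283 z [ 0.  0. -1.]
delta [ -12.48 -130.53    2.69]
```

View pics/t1.png

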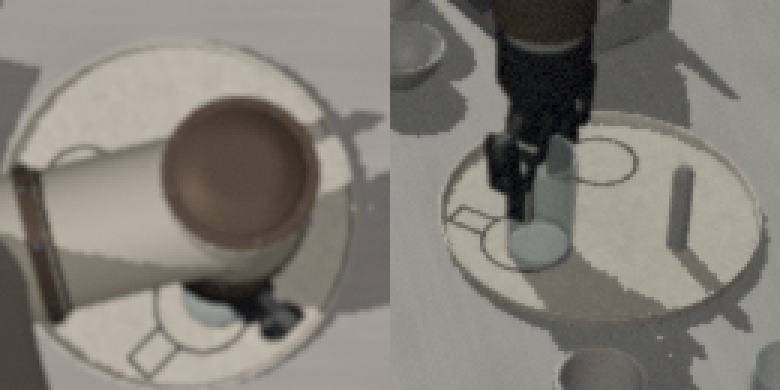

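The side view shows the tumbler held between the fingers, with 58 mm opening. I'll lift it, carry it to the mark and lower it.

Call:
play_rows(travel=[[0, 0, -0.01], [0, 0, -0.015], [0, 0, -0.015], [-0.002, -0.0217, 0], [-0.002, -0.0217, 0], [-0.002, -0.0217, 0], [-0.002, -0.0217, 0], [-0.002, -0.0217, 0], [-0.002, -0.0217, 0], [0, 0, 0], [0, 0, 0.008], [0, 0, 0.008]], rotation=[[0, 0, 0], [0, 0, 0], [0, 0, 0], [0, 0, 0], [0, 0, 0], [0, 0, 0], [0, 0, 0], [0, 0, 0], [0, 0, 0], [0, 0, 0], [0, 0, 0], [0, 0, 0]], grip=[0, 0, 0, 0, 0, 0, 0, 0, 0, 0, 0, 0])

```text
clock: 4.2
position: [550.2, 62.6, 74.4]
ee_rot: [0.925, -0.379, -0.0, -0.0]
contact_force: [-0.4, -0.6, -1.9]
gripper_width: 58.2
```

```bash
python3 g.py 551.5 63.7 50
```

```text
t 4.2 pos [550.22  62.57  74.4 ] w 58.2 F [-0.4  -0.57 -1.92] j [ 0.41  0.43 -0.37 -0.   -0.77  0.39]
yang -134.5940635170595 z [-0.  0. -1.]
delta [ 0.13 -1.7  24.4 ]
```

Call:
play_rows(travel=[[0, -0.0015, 0.006], [0, 0, 0.006], [0, 0, 0.006], [0, 0, 0.005], [0, 0, 0.0005], [0, 0, 0], [0, 0, 0], [0, 0, 0], [0, 0, 0], [0, 0, -0.015], [0, 0, -0.03], [0, 0, -0.035]], rotation=[[0, 0, 0], [0, 0, 0], [0, 0, 0], [0, 0, 0], [0, 0, 0], [0, 0, 0], [0, 0, 0], [0, 0, 0], [0, 0, 0], [0, 0, 0], [0, 0, 0], [0, 0, 0]], grip=[0, 0, 0, 0, 0, 1, 1, 1, 1, 1, 1, 1])

```text
clock: 5.2
position: [550.6, 63.3, 130.5]
ee_rot: [0.925, -0.379, -0.002, 0.002]
contact_force: [0.7, -0.4, 0.1]
gripper_width: 85.5
```

```bash
python3 g.py 453.5 -275.5 140
```

```text
t 5.2 pos [550.57  63.34 130.47] w 85.5 F [ 0.65 -0.41  0.11] j [ 0.41  0.36 -0.3  -0.   -0.91  0.39]
yang -134.57676442295156 z [-0.01 -0.   -1.  ]
delta [168.65 309.53  -8.39]
```

Call:
play_rows(travel=[[0.0168, 0.031, -0.002], [0.0168, 0.031, -0.002], [0.0168, 0.031, -0.002], [0.0168, 0.031, -0.002], [0.0168, 0.031, 0], [0.0168, 0.031, 0], [0.0168, 0.031, 0], [0.0168, 0.031, 0], [0.0168, 0.031, 0], [0.0168, 0.031, 0], [0, 0, 0], [0, 0, 0]], rotation=[[0, 0, 0], [0, 0, 0], [0, 0, 0], [0, 0, 0], [0, 0, 0], [0, 0, 0], [0, 0, 0], [0, 0, 0], [0, 0, 0], [0, 0, 0], [0, 0, 0], [0, 0, 0]], grip=[1, 1, 1, 1, 1, 1, 1, 1, 1, 1, 1, 1])

```text
clock: 6.2
position: [453.4, -276.5, 139.4]
ee_rot: [0.925, -0.381, -0.0, -0.0]
contact_force: [0.2, -0.1, 0.6]
gripper_width: 85.3
```

Call:
play_rows(travel=[[0, 0, 0], [0, 0, 0], [0, 0, 0], [0, 0, 0], [0, 0, 0], [0, 0, 0], [0, 0, 0], [0, 0, 0], [0, 0, 0], [0, 0, 0], [0, 0, 0], [0, 0, 0]], rotation=[[0, 0, -0.1135], [0, 0, -0.1135], [0, 0, -0.1135], [0, 0, -0.1135], [0, 0, -0.1135], [0, 0, -0.1135], [0, 0, -0.1135], [0, 0, -0.1135], [0, 0, -0.1135], [0, 0, -0.1135], [0, 0, -0.1135], [0, 0, 0]], grip=[1, 1, 1, 1, 1, 1, 1, 1, 1, 1, 1, 1])

```text
clock: 7.2
position: [454.7, -273.8, 139.6]
ee_rot: [0.972, 0.235, 0.0, -0.0]
contact_force: [-0.3, -0.9, 1.1]
gripper_width: 85.3
```

```bash
python3 g.py 453.5 -275.5 38; python3 - <<'E'
from h import *
a=[]
for n,(x0,y0) in dict(top=(390,190),side=(300,290)).items():
    d=optics.get_image(n);a.append(cv2.resize(d["image"][y0:y0+130,x0:x0+130],None,fx=3,fy=3,interpolation=3))
cv2.imwrite("pics/m1.png",np.hstack(a))
d=optics.get_image("top");P=cloud(d)[170:260,240:400].reshape(-1,3);P=P[(P[:,2]>45)&(np.hypot(P[:,0]-551,P[:,1]-63)<50)];print("tumbler",np.median(P,0),P.min(0),P.max(0))
E
```

```text
t 7.2 pos [ 454.67 -273.81  139.63] w 85.3 F [-0.31 -0.92  1.13] j [-0.24  0.31 -0.35 -0.   -0.9   2.28]
yang -62.82180849551726 z [ 0.  0. -1.]
delta [ -1.83   0.97 101.63]
tumbler [559.8340989   62.44660287  84.34568252] [521.49098635  32.47428195  45.24870944] [581.98970833  90.88681818 108.713975  ]
```

View pics/m1.png

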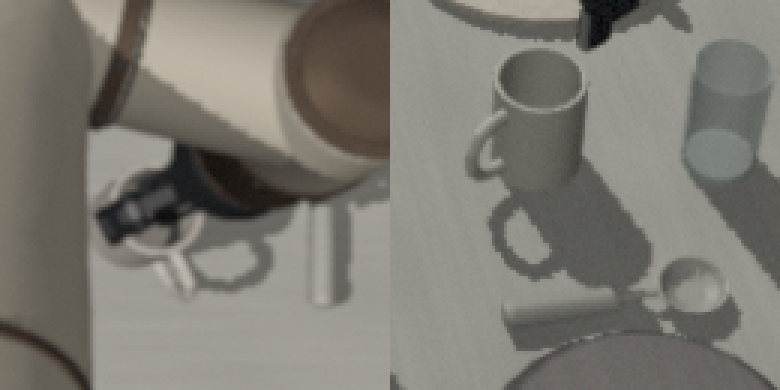

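The side view shows the mug with its handle to the left, clear of the jaw line, and the fingers are above it. The tumbler cloud extents give a centre near (552,62), so it is on its mark.

Call:
play_rows(travel=[[-0.0015, 0.001, 0.02], [0, 0, 0.02], [0, 0, 0.02], [0, 0, 0.015], [0, 0, 0.015], [0, 0, 0.01], [0, 0, 0], [0, 0, 0], [0, 0, 0], [0, 0, 0], [0, 0, 0], [0, 0, 0]], rotation=[[0, 0, 0], [0, 0, 0], [0, 0, 0], [0, 0, 0], [0, 0, 0], [0, 0, 0], [0, 0, 0], [0, 0, 0], [0, 0, 0], [0, 0, 0], [0, 0, 0], [0, 0, 0]], grip=[1, 1, 1, 1, 1, 1, 1, 0, 0, 0, 0, 0])

```text
clock: 8.35
position: [454.0, -276.6, 40.5]
ee_rot: [0.972, 0.233, 0.001, 0.0]
contact_force: [0.6, 1.5, 1.9]
gripper_width: 65.3
```

Call:
play_rows(travel=[[0, 0, -0.01], [0, 0, -0.02], [0, 0, -0.03], [0, 0, -0.03], [0, 0, 0], [0, 0, 0]], rotation=[[0, 0, 0], [0, 0, 0], [0, 0, 0], [0, 0, 0], [0, 0, 0], [0, 0, 0]], grip=[0, 0, 0, 0, 0, 0])

```text
clock: 8.85
position: [454.0, -276.6, 131.6]
ee_rot: [0.972, 0.233, 0.002, 0.001]
contact_force: [-0.5, 0.1, -3.0]
gripper_width: 65.6
```

```bash
python3 g.py 460.4 -29 128; python3 - <<'E'
from h import *
np.set_printoptions(precision=1,suppress=True)
s=arm.read_state();p=s["position"]
for n in("top","side"):
    P=cloud(optics.get_image(n)).reshape(-1,3);r=np.hypot(P[:,0]-p[0],P[:,1]-p[1])
    R=P[(P[:,2]>p[2]-40)&(P[:,2]<p[2]+30)&(r>40)&(r<80)]
    a=np.degrees(np.arctan2(R[:,1]-p[1],R[:,0]-p[0]))%360;R=R[(a>165)&(a<260)&(R[:,2]<p[2]+35)];print(n,len(R),np.median(R,0),np.median(a[(a>165)&(a<260)]))
E
```

```text
t 8.85 pos [ 453.96 -276.64  131.64] w 65.6 F [-0.46  0.12 -3.03] j [-0.24  0.32 -0.36 -0.   -0.88  2.28]
yang -63.0559666873444 z [ 0. -0. -1.]
delta [ 117.94 -217.85    3.48]
top 102 [ 403.5 -299.2  131.5] 203.6386499281724
side 137 [ 401.6 -305.9  139. ] 209.78399419202262
```

Call:
play_rows(travel=[[0, 0, 0], [0, 0, 0], [0, 0, 0], [0, 0, 0], [0, 0, 0], [0, 0, 0], [0, 0, 0], [0, 0, 0], [0, 0, 0], [0, 0, 0], [0, 0, 0], [0, 0, 0]], rotation=[[0, 0, 0.1], [0, 0, 0.1135], [0, 0, 0.1135], [0, 0, 0.1135], [0, 0, 0.1135], [0, 0, 0.1135], [0, 0, 0.1135], [0, 0, 0.1135], [0, 0, 0.1135], [0, 0, 0.1135], [0, 0, 0.1135], [0, 0, 0.0135]], grip=[0, 0, 0, 0, 0, 0, 0, 0, 0, 0, 0, 0])

```text
clock: 9.95
position: [451.9, -276.0, 127.7]
ee_rot: [0.925, -0.381, -0.002, 0.0]
contact_force: [0.8, 0.0, -3.4]
gripper_width: 65.7
```

Call:
play_rows(travel=[[-0.0169, -0.0181, 0], [-0.0169, -0.0181, 0], [-0.0169, -0.0181, 0], [-0.0169, -0.0181, 0], [-0.0169, -0.0181, 0], [-0.0169, -0.0181, 0], [-0.0169, -0.0181, 0], [-0.0169, -0.0181, 0], [-0.0169, -0.0181, 0], [-0.0169, -0.0181, 0], [0, 0, 0], [0, 0, 0]], rotation=[[0, 0, 0], [0, 0, 0], [0, 0, 0], [0, 0, 0], [0, 0, 0], [0, 0, 0], [0, 0, 0], [0, 0, 0], [0, 0, 0], [0, 0, 0], [0, 0, 0], [0, 0, 0]], grip=[0, 0, 0, 0, 0, 0, 0, 0, 0, 0, 0, 0])

```text
clock: 10.95
position: [459.2, -28.1, 128.8]
ee_rot: [0.926, -0.377, -0.001, 0.001]
contact_force: [-0.1, -0.1, -3.3]
gripper_width: 65.7
```

```bash
python3 g.py 460.4 -29 44.5; python3 - <<'E'
from h import *
np.set_printoptions(precision=1,suppress=True)
s=arm.read_state();p=s["position"]
for n in("top","side"):
    d=optics.get_image(n);P=cloud(d).reshape(-1,3);r=np.hypot(P[:,0]-p[0],P[:,1]-p[1])
    R=P[(P[:,2]>p[2]-40)&(P[:,2]<p[2]+30)&(r>40)&(r<80)]
    a=np.degrees(np.arctan2(R[:,1]-p[1],R[:,0]-p[0]))%360;k=(a>95)&(a<175);R=R[k];print(n,len(R),np.median(R,0),np.median(a[k]))
E
```

```text
t 10.95 pos [459.21 -28.06 128.75] w 65.7 F [-0.13 -0.15 -3.25] j [ 0.29  0.22 -0.53 -0.   -0.83  0.5 ]
yang -134.31370394989793 z [-0. -0. -1.]
delta [ 1.62 -0.32 84.25]
top 73 [417.8  10.8 149. ] 138.17302720550128
side 83 [417.2   6.7 126.6] 140.68781983864852
```

Call:
play_rows(travel=[[0.001, 0, 0.015], [0, 0, 0.02], [0, 0, 0.015], [0, 0, 0.01], [0, 0, 0.006], [0, 0, 0.006], [0, 0, 0], [0, 0, 0]], rotation=[[0, 0, 0.03], [0, 0, 0], [0, 0, 0], [0, 0, 0], [0, 0, 0], [0, 0, 0], [0, 0, 0], [0, 0, 0]], grip=[0, 0, 0, 0, 0, 0, 0, 0])

```text
clock: 11.72
position: [460.8, -30.0, 57.7]
ee_rot: [0.919, -0.393, 0.0, 0.0]
contact_force: [0.1, 0.3, -2.6]
gripper_width: 65.8
```

```bash
python3 g.py 460.4 -29 44.5; python3 - <<'E'
from h import *
a=[]
for n,(x0,y0) in dict(top=(260,170),side=(280,190)).items():
    d=optics.get_image(n);a.append(cv2.resize(d["image"][y0:y0+130,x0:x0+130],None,fx=3,fy=3,interpolation=3))
cv2.imwrite("pics/m2.png",np.hstack(a))
E
```

```text
t 11.72 pos [460.79 -30.    57.7 ] w 65.8 F [ 0.07  0.3  -2.64] j [ 0.29  0.33 -0.61  0.   -0.63  0.47]
yang -136.30027055895556 z [ 0. -0. -1.]
delta [-0.99 -0.41 13.2 ]
```

View pics/m2.png

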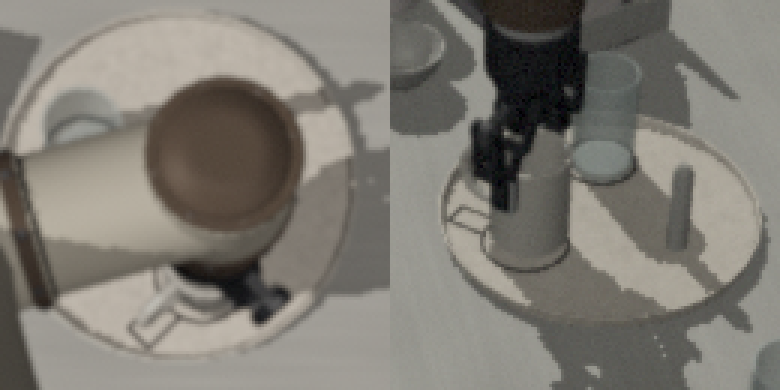

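Both views show the mug over its outline, with the handle lined up with the drawn handle and the tumbler on its circle. I'll lower the last 13 mm, release and retreat.

Call:
play_rows(travel=[[0, 0, 0.005], [0, 0, 0.004], [0, 0, 0.003], [0, 0, 0.001], [0, 0, 0], [0, 0, 0], [0, 0, 0], [0, 0, 0], [0, 0, -0.01], [0, 0, -0.03], [0, 0, -0.04], [0, 0, -0.04]], rotation=[[0, 0, 0], [0, 0, 0], [0, 0, 0], [0, 0, 0], [0, 0, 0], [0, 0, 0], [0, 0, 0], [0, 0, 0], [0, 0, 0], [0, 0, 0], [0, 0, 0], [0, 0, 0]], grip=[0, 0, 0, 0, 0.4, 1, 1, 1, 1, 1, 1, 1])

```text
clock: 12.82
position: [459.9, -29.9, 165.7]
ee_rot: [0.92, -0.393, -0.001, 0.001]
contact_force: [1.5, 0.2, 0.2]
gripper_width: 84.9
```

```bash
python3 - <<'E'
from h import *
np.set_printoptions(precision=4,suppress=True)
s=arm.read_state();R0=Ro.from_quat(s["ee_rot"]);p=s["position"];print(s["clock"],p,s["gripper_width"])
az=np.radians(-160);t=np.radians(35)
ax=np.array([np.sin(t)*np.cos(az),np.sin(t)*np.sin(az),np.cos(t)])   # roll axis, up
z=-ax
for sg in(1,-1):
    y=sg*np.array([-np.sin(az),np.cos(az),0]);R=np.c_[np.cross(y,z),y,z]
    print(sg,"rotvec deg",np.degrees((R0.inv()*Ro.from_matrix(R)).as_rotvec()))
    # as: rotate about tool z first, then about tool y
    y0=R0.as_matrix()[:,1];print("yaw of y now",np.degrees(np.arctan2(y0[1],y0[0])),"want",np.degrees(np.arctan2(y[1],y[0])))
E=np.array([524.5,294.2,120.4])
print("pre (tcp 60 above end)",E+60*ax,"grasp tcp 45 deep",E-45*ax)
E
```

```text
12.8167 [459.9435 -29.8964 165.6836] 84.9404006227383
1 rotvec deg [ 20.2864  31.0712 -64.0904]
yaw of y now -136.27500051449402 want -70.0
-1 rotvec deg [ 34.6904 -22.6494 109.6107]
yaw of y now -136.27500051449402 want 110.00000000000001
pre (tcp 60 above end) [492.1609 282.4295 169.5491] grasp tcp 45 deep [548.7543 303.0279  83.5382]
```

Call:
play_rows(travel=[[-0.0211, -0.0222, -0.0034], [-0.0211, -0.0222, -0.0034], [-0.0211, -0.0222, -0.0034], [-0.0211, -0.0222, -0.0034], [-0.0211, -0.0222, -0.0034], [-0.0211, -0.0222, -0.0034], [-0.0211, -0.0222, -0.0034], [-0.0211, -0.0222, -0.0034], [-0.0211, -0.0222, -0.0034], [-0.0211, -0.0222, -0.0034], [0, 0, 0]], rotation=[[0, 0, 0], [0, 0, 0], [0, 0, 0], [0, 0, 0], [0, 0, 0], [0, 0, 0], [0, 0, 0], [0, 0, 0], [0, 0, 0], [0, 0, 0], [0, 0, 0]], grip=[1, 1, 1, 1, 1, 1, 1, 1, 1, 1, 1])

```text
clock: 13.73
position: [476.4, 281.2, 199.3]
ee_rot: [0.92, -0.391, 0.001, -0.002]
contact_force: [-0.2, -0.5, -0.3]
gripper_width: 85.4
```

Call:
play_rows(travel=[[0, 0, 0], [0, 0, 0], [0, 0, 0], [0, 0, 0], [0, 0, 0], [0, 0, 0], [0, 0, 0], [0, 0, 0], [0, 0, 0], [0, 0, 0], [0, 0, 0]], rotation=[[0, 0, -0.105], [0, 0, -0.105], [0, 0, -0.105], [0, 0, -0.105], [0, 0, -0.105], [0, 0, -0.105], [0, 0, -0.105], [0, 0, -0.105], [0, 0, -0.105], [0, 0, -0.105], [0, 0, -0.105]], grip=[1, 1, 1, 1, 1, 1, 1, 1, 1, 1, 1])

```text
clock: 14.65
position: [475.3, 275.9, 198.7]
ee_rot: [0.985, 0.175, 0.0, -0.0]
contact_force: [-0.2, 0.3, 0.2]
gripper_width: 85.5
```

Call:
play_rows(travel=[[0, 0, 0], [0, 0, 0], [0, 0, 0], [0, 0, 0], [0, 0, 0], [0, 0, 0], [0, 0, 0], [0, 0, 0]], rotation=[[0, 0.102, 0], [0, 0.102, 0], [0, 0.102, 0], [0, 0.102, 0], [0, 0.102, 0], [0, 0.101, 0], [0, 0, 0], [0, 0, 0]], grip=[1, 1, 1, 1, 1, 1, 1, 1])

```text
clock: 15.32
position: [495.5, 265.2, 209.1]
ee_rot: [0.956, 0.158, 0.247, -0.027]
contact_force: [0.1, -0.4, -0.3]
gripper_width: 85.1
```

```bash
python3 g.py 492.2 282.4 169.5; python3 - <<'E'
from h import *
np.set_printoptions(precision=3,suppress=True)
s=arm.read_state();R=Ro.from_quat(s["ee_rot"]).as_matrix();print(R)
z=R[:,2];print("tilt",np.degrees(np.arccos(-z[2])),"az",np.degrees(np.arctan2(z[1],z[0])))
d=optics.get_image("top");P=cloud(d).reshape(-1,3)
for k,c in(("tumbler",(551.5,63.7)),("mug",(460.4,-29))):
    r=np.hypot(P[:,0]-c[0],P[:,1]-c[1]);Q=P[(P[:,2]>70)&(P[:,2]<110)&(r<55)];print(k,len(Q),(Q.min(0)+Q.max(0))/2,Q.max(0)-Q.min(0))
E
```

```text
t 15.32 pos [495.49 265.2  209.11] w 85.1 F [ 0.09 -0.39 -0.29] j [ 0.83  0.09 -0.79  0.82 -0.35  0.34]
yang -71.64820448975206 z [ 0.46  0.13 -0.88]
delta [-16.81 -18.37  35.44]
[[ 0.828  0.315  0.463]
 [ 0.288 -0.949  0.13 ]
 [ 0.48   0.026 -0.877]]
tilt 28.758565365366625 az 15.656498635020283
tumbler 298 [551.255  61.745  89.546] [59.452 58.511 38.49 ]
mug 289 [457.142 -25.84   82.58 ] [73.285 75.097 23.853]
```

```bash
cat > kin.py <<'E'
from h import *
from scipy.optimize import least_squares
D=[([1.40358,.38549,.00677,-.0004,-1.194,-.2586],[257.9,568.7,230.3]),([.26,.19,-.47,0,-.92,.53],[466.1,-42,160.3]),([.27,.35,-.59,0,-.63,.53],[468.85,-38.1,52.4]),([.41,.43,-.37,0,-.77,.39],[550.2,62.6,74.4]),([.41,.36,-.3,0,-.91,.39],[550.6,63.3,130.5]),([-.24,.31,-.35,0,-.9,2.28],[454.67,-273.8,139.6]),([.29,.22,-.53,0,-.83,.5],[459.2,-28.1,128.75]),([.29,.33,-.61,0,-.63,.47],[460.8,-30,57.7])]
rx=lambda a:Ro.from_euler("x",a);ry=lambda a:Ro.from_euler("y",a);rz=lambda a:Ro.from_euler("z",a)
def fk(P,j,s4=1,s6=1):
    a1,h,L2,L3,e,L6,off=P
    F=ry(j[1]-j[2]);W=F*rx(s4*j[3])*ry(-j[4])
    p=np.array([a1,off,h])+ry(j[1]).apply([0,0,L2])+F.apply([L3,0,e])+W.apply([L6,0,0])
    return rz(j[0]).apply(p),rz(j[0])*W*rx(s6*j[5])
E
cat > kfit.py <<'E'
from kin import *
np.set_printoptions(precision=3,suppress=True)
s=arm.read_state();T=D+[(list(s["joints"]),list(s["position"]))]
P0=[0,300,450,450,0,250,-160]
best=None
for s4 in(1,-1):
    f=least_squares(lambda P:np.r_[np.ravel([fk(P,j,s4)[0]-p for j,p in T]),(P-P0)*.005],P0)
    p,W=fk(f.x,s["joints"],s4);print(s4,f.x,np.abs(f.fun).max(),"toolz",W.apply([1,0,0]))
    if best is None or f.cost<best[0]:best=(f.cost,f.x,s4)
_,P,s4=best
R=Ro.from_quat(s["ee_rot"]);M=[]
for s6 in(1,-1):
    C=fk(P,s["joints"],s4,s6)[1].inv()*R;C0=fk(P,D[0][0],s4,s6)[1].inv()*Ro.from_quat([.9774,-.2114,0,.001]);print(s6,(C.inv()*C0).magnitude());M.append(((C.inv()*C0).magnitude(),s6,C.as_quat()))
_,s6,Cq=min(M,key=lambda m:m[0]);np.savez("k.npz",P=P,s4=s4,s6=s6,C=Cq)
E
cat > ik.py <<'E'
from kin import *
k=np.load("k.npz");C=Ro.from_quat(k["C"]);lo=np.array([-3.14,-1.21,-1.07,-3.16,-2.99,-3.1]);hi=np.array([3.14,2.06,1.41,2.05,-.16,3.1])
def ik(p,R,j0):
    def r(j):
        q,W=fk(k["P"],j,int(k["s4"]),int(k["s6"]));return np.r_[(q-p)/1000,((W*C).inv()*R).as_rotvec()*.3]
    f=least_squares(r,np.clip(j0,lo+1e-3,hi-1e-3),bounds=(lo,hi));return f.x,f.cost
E
cat > a.py <<'E'
from ik import *
np.set_printoptions(precision=3,suppress=True)
s=arm.read_state();az=np.radians(-160)
for tl in(35,):
  t=np.radians(tl);ax=np.array([np.sin(t)*np.cos(az),np.sin(t)*np.sin(az),np.cos(t)]);E=np.array([524.5,294.2,120.4])
  for sg in(1,-1):
    y=sg*np.array([-np.sin(az),np.cos(az),0]);z=-ax;R=Ro.from_matrix(np.c_[np.cross(y,z),y,z])
    for dep in(-60,0,45):
      for j0 in(s["joints"],[.8,.3,-.6,1.8,-.3,-.6],[.8,.3,-.6,-1.5,-.4,1.8],[.8,.3,-.6,-3,-.4,3],[.8,.3,-.6,-3,-.4,-1]):
        j,c=ik(E-dep*ax,R,np.array(j0));
        if c<1e-6: print(sg,dep,j,c)
E
python3 kfit.py; python3 a.py
```

```text
1 [  97.358  298.913  424.221  366.539  -11.027  323.226 -171.991] 95.60440547927362 toolz [ 0.092  0.473 -0.876]
-1 [  70.795  326.968  479.156  378.886  -13.407  394.574 -151.89 ] 63.61850714109704 toolz [ 0.464  0.131 -0.876]
1 1.2047293785808388
-1 0.00029441719921406516
1 -60 [ 1.086  0.055 -0.879  1.21  -0.425 -0.247] 1.9706326114928125e-23
1 -60 [ 1.086  0.055 -0.879  1.21  -0.425 -0.247] 2.4405694461321335e-23
1 -60 [ 1.086  0.055 -0.879  1.21  -0.425 -0.247] 2.6499219282856245e-29
1 0 [ 1.019  0.26  -0.857  1.696 -0.367 -0.71 ] 9.564137706255444e-18
1 0 [ 1.019  0.26  -0.857  1.696 -0.367 -0.71 ] 1.0753477603463784e-20
1 0 [ 1.019  0.26  -0.857  1.696 -0.367 -0.71 ] 3.100606615497216e-27
1 45 [ 0.976  0.404 -0.82   2.011 -0.381 -1.005] 1.0062751515702928e-20
1 45 [ 0.976  0.404 -0.82   2.011 -0.381 -1.005] 9.712023412535124e-25
1 45 [ 0.976  0.404 -0.82   2.011 -0.381 -1.005] 4.069644236416479e-18
```

```bash
sed -i 's/a1,h,L2,L3,e,L6,off=P/a1,h,L2,L3,e,L6,off,o2,e2=P/; s/W.apply(\[L6,0,0\])/W.apply([L6,o2,e2])/' kin.py
sed -i 's/P0=.*/P0=[0,300,450,450,0,250,-80,-80,0]/' kfit.py
cat > a.py <<'E'
from ik import *
np.set_printoptions(precision=3,suppress=True)
s=arm.read_state();E=np.array([524.5,294.2,120.4])
az=np.radians(-160);t=np.radians(35);ax=np.array([np.sin(t)*np.cos(az),np.sin(t)*np.sin(az),np.cos(t)])
def ori(tl,a):
    a=np.radians(a);t=np.radians(tl);z=np.array([np.sin(t)*np.cos(a),np.sin(t)*np.sin(a),-np.cos(t)]);y=-np.array([-np.sin(a),np.cos(a),0]);return Ro.from_matrix(np.c_[np.cross(y,z),y,z])
for nm,R in(("cur",Ro.from_quat(s["ee_rot"])),("15",ori(15,20)),("20",ori(20,20)),("25",ori(25,20)),("35",ori(35,20))):
    z=R.as_matrix()[:,2]
    G=E-22*ax   # grasp point on the roll axis
    for dep in(-100,-50,0):
      for j0 in(s["joints"],[.8,.3,-.6,1.8,-.3,-.6]):
        tcp=G-dep*-ax*1+18.7*z if 0 else G-dep*ax+18.7*z
        j,c=ik(tcp,R,np.array(j0));
        print(nm,dep,tcp,j,"%.1e"%c)
E
python3 kfit.py; python3 a.py
```

```text
1 [   7.917   85.348  525.923  421.165    5.015  190.798 -373.605  212.931
    2.171] 8.093412359620459 toolz [ 0.092  0.473 -0.876]
-1 [ 124.646  -49.762  560.531  419.134   -0.811   84.497   92.545 -252.785
 -120.854] 2.201322298096443 toolz [ 0.464  0.131 -0.876]
1 1.2047293785808388
-1 0.00029441719921406516
cur -100 [491.129 281.35  167.908] [ 0.675  0.041 -1.07   1.375 -0.172 -0.113] 1.4e-04
cur -100 [491.129 281.35  167.908] [ 0.675  0.041 -1.07   1.375 -0.172 -0.113] 1.4e-04
cur -50 [518.079 291.159 126.95 ] [ 0.828  0.238 -0.748  0.725 -0.268  0.408] 5.0e-04
cur -50 [518.079 291.159 126.95 ] [ 0.828  0.238 -0.748  0.725 -0.268  0.408] 5.0e-04
cur 0 [545.028 300.967  85.992] [ 0.813  0.355 -0.606  0.545 -0.264  0.6  ] 8.3e-04
cur 0 [545.028 300.967  85.992] [ 0.813  0.355 -0.606  0.545 -0.264  0.6  ] 8.3e-04
15 -100 [487.007 280.554 166.231] [ 0.857  0.259 -0.405  0.2   -0.687  0.922] 1.9e-29
15 -100 [487.007 280.554 166.231] [ 0.857  0.259 -0.405  0.2   -0.687  0.922] 1.9e-26
15 -50 [513.956 290.362 125.273] [ 0.835  0.344 -0.404  0.215 -0.601  0.921] 1.8e-22
15 -50 [513.956
[... 1059 characters left out ...]
696 -0.266  0.44 ] 6.9e-05
25 0 [543.784 301.219  85.431] [ 0.82   0.36  -0.619  0.545 -0.263  0.604] 2.1e-04
25 0 [543.784 301.219  85.431] [ 0.82   0.36  -0.619  0.545 -0.263  0.604] 2.1e-04
35 -100 [492.538 282.567 168.976] [ 0.837  0.112 -0.802  0.799 -0.25   0.361] 7.8e-04
35 -100 [492.538 282.567 168.976] [ 0.837  0.112 -0.802  0.799 -0.25   0.361] 7.8e-04
35 -50 [519.487 292.376 128.018] [ 0.828  0.24  -0.621  0.53  -0.257  0.639] 1.2e-03
35 -50 [519.487 292.376 128.018] [ 0.828  0.24  -0.621  0.53  -0.257  0.639] 1.2e-03
35 0 [546.437 302.184  87.061] [ 0.798  0.348 -0.5    0.377 -0.236  0.817] 1.6e-03
35 0 [546.437 302.184  87.061] [ 0.798  0.348 -0.5    0.377 -0.236  0.817] 1.6e-03
```

```bash
cat > b.py <<'E'
import sys;from h import *
np.set_printoptions(precision=4,suppress=True)
s=arm.read_state();E=np.array([524.5,294.2,120.4]);az=np.radians(-160);t=np.radians(35);ax=np.array([np.sin(t)*np.cos(az),np.sin(t)*np.sin(az),np.cos(t)])
tl,dep,back=map(float,sys.argv[1:4])
a=np.radians(20);t=np.radians(tl);z=np.array([np.sin(t)*np.cos(a),np.sin(t)*np.sin(a),-np.cos(t)]);y=-np.array([-np.sin(a),np.cos(a),0]);R=Ro.from_matrix(np.c_[np.cross(y,z),y,z])
R0=Ro.from_quat(s["ee_rot"]);rv=(R0.inv()*R).as_rotvec();print("clock",s["clock"],"pos",s["position"],"w",s["gripper_width"],"F",s["contact_force"],"j",s["joints"]);print("rotvec",rv)
tcp=E-(dep-back)*ax+18.7*z
print("target tcp",tcp,"travel in target frame",R.inv().apply(tcp-s["position"]),"in current",R0.inv().apply(tcp-s["position"]))
print("axis-out dir in target frame",R.inv().apply(ax),"in cur",R0.inv().apply(ax))
E
python3 b.py 15 20 100
```

```text
clock 15.3667 pos [495.9416 266.2197 209.5726] w 85.41426224054875 F [0.1891 0.7682 0.3396] j [ 0.8269  0.0927 -0.792   0.8156 -0.354   0.3437]
rotvec [ 0.0336 -0.24   -0.0178]
target tcp [485.9292 280.1614 167.8694] travel in target frame [-15.2757 -16.5254  39.0812] in current [-24.3592 -17.4008  33.7286]
axis-out dir in target frame [-0.342   0.     -0.9397] in cur [-0.1086  0.0366 -0.9934]
```

Call:
play_rows(travel=[[0, 0, 0], [0, 0, 0], [0, 0, 0], [0, 0, 0], [0, 0, 0], [0, 0, 0]], rotation=[[0.0085, -0.06, -0.0045], [0.0085, -0.06, -0.0045], [0.0085, -0.06, -0.0045], [0.0085, -0.06, -0.0045], [0, 0, 0], [0, 0, 0]], grip=[1, 1, 1, 1, 1, 1])

```text
clock: 15.87
position: [498.6, 266.9, 210.6]
ee_rot: [0.975, 0.17, 0.141, -0.022]
contact_force: [0.7, 1.2, -1.0]
gripper_width: 85.2
```

```bash
python3 b.py 15 20 60
```

```text
clock 15.8667 pos [498.6238 266.8999 210.5748] w 85.19792825034114 F [ 0.6528  1.1512 -0.958 ] j [ 0.8489  0.1706 -0.462   0.2205 -0.6997  0.9158]
rotvec [ 0.0059 -0.0251 -0.0024]
target tcp [507.4886 288.0084 135.1033] travel in target frame [ -4.5136 -16.8035  76.9245] in current [ -6.481  -17.2451  76.6858]
axis-out dir in target frame [-0.342   0.     -0.9397] in cur [-0.3183  0.0064 -0.948 ]
```

Call:
play_rows(travel=[[-0.0016, -0.0043, 0.0192], [-0.0016, -0.0043, 0.0192], [-0.0016, -0.0043, 0.0192], [-0.0016, -0.0043, 0.0192], [0, 0, 0], [0, 0, 0]], rotation=[[0, 0, 0], [0, 0, 0], [0, 0, 0], [0, 0, 0], [0, 0, 0], [0, 0, 0]], grip=[1, 1, 1, 1, 1, 1])

```text
clock: 16.37
position: [505.6, 285.2, 133.4]
ee_rot: [0.975, 0.171, 0.139, -0.02]
contact_force: [0.2, -0.5, 0.2]
gripper_width: 85.2
```

```bash
python3 b.py 15 20 0;  python3 - <<'E'
from h import *
a=[]
for n,(x0,y0) in dict(top=(110,150),side=(260,110)).items():
    d=optics.get_image(n);a.append(cv2.resize(d["image"][y0:y0+130,x0:x0+130],None,fx=3,fy=3,interpolation=3))
cv2.imwrite("pics/r1.png",np.hstack(a))
E
```

```text
clock 16.3667 pos [505.6441 285.1924 133.4339] w 85.15344371877732 F [ 0.218  -0.4658  0.196 ] j [ 0.8567  0.286  -0.5567  0.3023 -0.5036  0.8127]
rotvec [ 0.0094 -0.0206 -0.0003]
target tcp [539.8277 299.7788  85.9541] travel in target frame [23.5578 -2.0153 55.4669] in current [22.4123 -2.5458 55.9179]
axis-out dir in target frame [-0.342   0.     -0.9397] in cur [-0.3226  0.009  -0.9465]
```

View pics/r1.png

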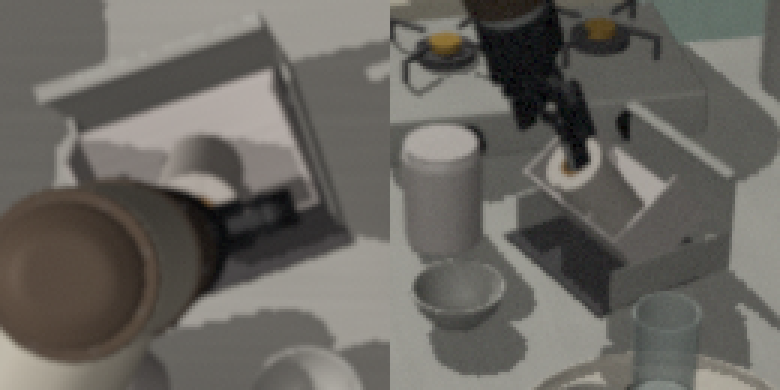

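The fingers straddle the roll's end in both views. In the side view the near finger is beside the bore at (574,165), and the body is clear of the bin.

Call:
play_rows(travel=[[0.003, -0.0025, 0.007], [0.0039, 0, 0.0098], [0.0039, 0, 0.0098], [0.0039, 0, 0.0098], [0.0039, 0, 0.0098], [0.0038, 0, 0.0097], [0, 0, 0], [0, 0, 0]], rotation=[[0, 0, 0], [0, 0, 0], [0, 0, 0], [0, 0, 0], [0, 0, 0], [0, 0, 0], [0, 0, 0], [0, 0, 0]], grip=[1, 1, 1, 1, 1, 1, 1, 1])

```text
clock: 17.13
position: [541.2, 300.3, 86.2]
ee_rot: [0.975, 0.171, 0.14, -0.02]
contact_force: [-0.4, -0.6, -0.3]
gripper_width: 85.2
```

```bash
python3 b.py 15 20 0
```

```text
clock 17.1333 pos [541.2429 300.3281  86.1623] w 85.20392414872006 F [-0.4113 -0.5769 -0.275 ] j [ 0.819   0.4049 -0.5334  0.3494 -0.4045  0.792 ]
rotvec [ 0.0091 -0.0217 -0.0015]
target tcp [539.8277 299.7788  85.9541] travel in target frame [-1.5199  0.0321 -0.1917] in current [-1.5153  0.0362 -0.2243]
axis-out dir in target frame [-0.342   0.     -0.9397] in cur [-0.3216  0.009  -0.9468]
```

Call:
play_rows(travel=[[0, 0, 0], [0, 0, 0], [0, 0, 0], [0, 0, 0], [0, 0, 0], [0, 0, 0]], rotation=[[0, 0, 0], [0, 0, 0], [0, 0, 0], [0, 0, 0], [0, 0, 0], [0, 0, 0]], grip=[0, 0, 0, 0, 0, 0])

```text
clock: 17.63
position: [541.0, 300.8, 88.4]
ee_rot: [0.975, 0.171, 0.141, -0.021]
contact_force: [-5.2, -2.7, 5.1]
gripper_width: 59.4
```

Call:
play_rows(travel=[[-0.0026, 0, -0.0075], [-0.0039, 0, -0.0114], [-0.0039, 0, -0.0114], [-0.0039, 0, -0.0114], [-0.0039, 0, -0.0114], [-0.0039, 0, -0.0114], [-0.0039, 0, -0.0114], [-0.0039, 0, -0.0114], [-0.0039, 0, -0.0114], [0, 0, 0], [0, 0, 0]], rotation=[[0, 0, 0], [0, 0, 0], [0, 0, 0], [0, 0, 0], [0, 0, 0], [0, 0, 0], [0, 0, 0], [0, 0, 0], [0, 0, 0], [0, 0, 0], [0, 0, 0]], grip=[0, 0, 0, 0, 0, 0, 0, 0, 0, 0, 0])

```text
clock: 18.55
position: [484.0, 281.0, 173.4]
ee_rot: [0.975, 0.171, 0.141, -0.021]
contact_force: [1.5, 0.2, -1.8]
gripper_width: 59.4
```

```bash
python3 b.py 15 20 100; python3 g.py 480 270 240
```

```text
clock 18.55 pos [483.9759 280.9952 173.375 ] w 59.41739961233549 F [ 1.5331  0.2013 -1.8053] j [ 0.8896  0.202  -0.5451  0.2727 -0.5973  0.8197]
rotvec [ 0.0071 -0.0246 -0.001 ]
target tcp [485.9292 280.1614 167.8694] travel in target frame [0.0726 1.4516 5.7193] in current [-0.0668  1.4107  5.7296]
axis-out dir in target frame [-0.342   0.     -0.9397] in cur [-0.3188  0.0071 -0.9478]
t 18.55 pos [483.98 281.   173.38] w 59.4 F [ 1.53  0.2  -1.81] j [ 0.89  0.2  -0.55  0.27 -0.6   0.82]
yang -70.16704694310198 z [ 0.27  0.09 -0.96]
delta [ 11.64   9.43 -65.96]
```

Call:
play_rows(travel=[[0.0056, 0, -0.0192], [0.0056, 0, -0.0192], [0.0056, 0, -0.0192], [0.0056, 0, -0.0192], [0, 0, 0], [0, 0, 0], [0, 0, 0], [0, 0, 0], [0, 0, 0], [0, 0, 0], [0, 0, 0], [0, 0, 0]], rotation=[[0, 0, 0], [0, 0, 0], [0, 0, 0], [0, 0, 0], [0, -0.06, 0], [0, -0.1, 0], [0, -0.1, 0], [0, -0.1, 0], [0, -0.1, 0], [0, -0.1, 0], [0, -0.05, 0], [0, 0, 0]], grip=[0, 0, 0, 0, 0, 0, 0, 0, 0, 0, 0, 0])

```text
clock: 19.55
position: [485.6, 281.9, 249.1]
ee_rot: [0.972, 0.168, -0.161, 0.032]
contact_force: [0.7, 0.5, -2.8]
gripper_width: 59.5
```

```bash
cat > r.py <<'E'
from h import *
np.set_printoptions(precision=3,suppress=True)
s=arm.read_state();p=s["position"];R=Ro.from_quat(s["ee_rot"]).as_matrix();g=p-18.7*R[:,2]
print("clock",s["clock"],"tcp",p,"grasp",g,"toolz",R[:,2],"y",R[:,1],"w",s["gripper_width"],"j",s["joints"])
im=[optics.get_image(n) for n in("side","top")]
Q=[]
for n,d in zip(("side","top"),im):
    P=cloud(d);C=P.reshape(-1,3);hsv=cv2.cvtColor(d["image"],40).reshape(-1,3)
    m=(np.hypot(C[:,0]-g[0],C[:,1]-g[1])<50)&(C[:,2]<g[2]+22)&(C[:,2]>g[2]-95)&(hsv[:,2]>75);Q.append(C[m]);print(n,m.sum(),np.nanmin(C[m],0) if m.any() else "",np.nanmax(C[m],0) if m.any() else "")
from scipy.optimize import least_squares
A=np.vstack(Q)
def f(v):
    a=np.array([v[2],v[3],1]);a/=np.linalg.norm(a);w=A-[v[0],v[1],g[2]-40];return np.linalg.norm(np.cross(w,a),axis=1)-30
o=least_squares(f,[g[0],g[1],0,0],loss="soft_l1",f_scale=1.5)
print("axis xy at z=g-40",o.x[:2],"slope",o.x[2:],"rms",np.median(abs(o.fun)),"offset from grasp",o.x[:2]-g[:2]+40*0,"at grasp",o.x[:2]+40*o.x[2:]-g[:2])
a=[]
for d,n in zip(im,("side","top")):
    c=np.array(d["R"])@g+d["t"];K=d["camera_matrix"];u=int(K[0,0]*c[0]/c[2]+K[0,2]);v=int(K[1,1]*c[1]/c[2]+K[1,2]);u=min(max(u,65),575);v=min(max(v,65),415)
    a.append(cv2.resize(d["image"][v-65:v+65,u-65:u+65],None,fx=3,fy=3,interpolation=3))
import sys;cv2.imwrite("pics/"+sys.argv[1],np.hstack(a))
E
python3 r.py r2.png
```

```text
clock 19.55 tcp [485.576 281.936 249.072] grasp [491.229 284.119 266.763] toolz [-0.302 -0.117 -0.946] y [ 0.337 -0.941  0.008] w 59.50394367434505 j [ 0.747  0.438  0.142 -0.12  -1.583  1.183]
side 754 [457.236 242.772 183.052] [516.419 320.971 288.7  ]
top 1211 [456.696 241.344 189.688] [510.091 323.138 288.757]
axis xy at z=g-40 [488.084 282.374] slope [ 0.03  -0.021] rms 2.419521478967784 offset from grasp [-3.145 -1.745] at grasp [-1.942 -2.571]
```

View pics/r2.png

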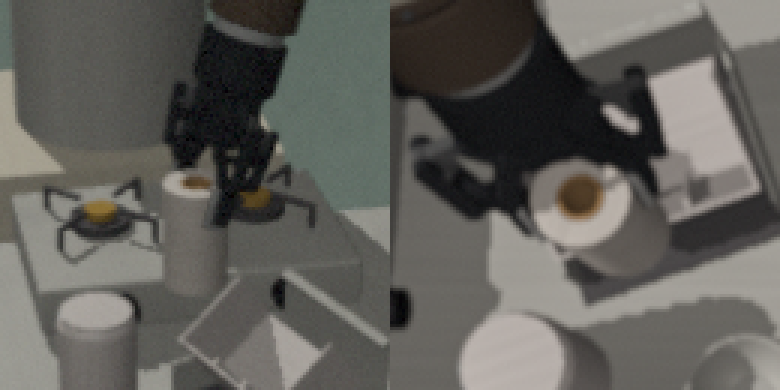

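```bash
python3 g.py 582 -60.8 249
```

```text
t 19.65 pos [484.35 281.38 250.93] w 59.5 F [ 0.56  0.01 -1.18] j [ 0.75  0.43  0.14 -0.12 -1.58  1.18]
yang -70.22955741813436 z [-0.3  -0.12 -0.95]
delta [-21.03 355.01  12.26]
```

Call:
play_rows(travel=[[-0.0018, 0.015, 0.001], [-0.0018, 0.03, 0.001], [-0.0018, 0.034, 0.001], [-0.0018, 0.034, 0.001], [-0.0018, 0.034, 0.001], [-0.0018, 0.034, 0.001], [-0.0018, 0.034, 0.001], [-0.0018, 0.034, 0.001], [-0.0018, 0.034, 0.001], [-0.0018, 0.034, 0.001], [-0.0015, 0.025, 0.001], [-0.0015, 0.013, 0.001]], rotation=[[0, 0, 0], [0, 0, 0], [0, 0, 0], [0, 0, 0], [0, 0, 0], [0, 0, 0], [0, 0, 0], [0, 0, 0], [0, 0, 0], [0, 0, 0], [0, 0, 0], [0, 0, 0]], grip=[0, 0, 0, 0, 0, 0, 0, 0, 0, 0, 0, 0])

```text
clock: 20.65
position: [581.4, -63.9, 251.2]
ee_rot: [0.973, 0.168, -0.158, 0.032]
contact_force: [0.9, 0.4, -0.4]
gripper_width: 59.3
```

Call:
play_rows(travel=[[0, 0, 0], [0, 0, 0], [0, 0, 0]], rotation=[[0, 0, 0], [0, 0, 0], [0, 0, 0]], grip=[0, 0, 0])

```text
clock: 20.9
position: [581.5, -60.0, 251.0]
ee_rot: [0.972, 0.17, -0.158, 0.031]
contact_force: [0.6, 0.5, -0.7]
gripper_width: 59.4
```

```bash
cat >> r.py <<'E'
# bore triangulation on the roll's upper end
O=[];V=[]
for d in im:
    c=np.array(d["R"])@(g+[0,0,22])+d["t"];K=d["camera_matrix"];u=int(K[0,0]*c[0]/c[2]+K[0,2]);v=int(K[1,1]*c[1]/c[2]+K[1,2])
    w=cv2.cvtColor(d["image"],40)[v-20:v+20,u-20:u+20];m=((w[...,1]>90)&(w[...,0]<25)).astype(np.uint8);n,l,st,ce=cv2.connectedComponentsWithStats(m)
    if n<2: print("no bore");continue
    i=1+st[1:,4].argmax();px=ce[i]+(u-20,v-20);Rm=np.array(d["R"]);r=(rays(d,px)@Rm)[0];O.append(-Rm.T@np.array(d["t"]));V.append(r/np.linalg.norm(r));print("bore",px,st[i])
if len(V)==2:
    k=np.linalg.lstsq(np.c_[V[0],-V[1]],O[1]-O[0],rcond=None)[0];print(O[0]+k[0]*V[0],O[1]+k[1]*V[1])
print("top only at z=g+20",[O_+V_*((g[2]+20-O_[2])/V_[2]) for O_,V_ in zip(O,V)])
E
python3 r.py r3.png
```

```text
clock 20.9 tcp [581.51  -59.976 251.003] grasp [587.06  -57.836 268.732] toolz [-0.297 -0.114 -0.948] y [ 0.34  -0.94   0.007] w 59.415590571015976 j [ 0.202  0.46   0.118  0.053 -1.548  1.705]
side 1093 [554.468 -99.733 187.757] [614.4   -17.273 290.645]
top 1137 [553.083 -99.028 188.577] [610.784 -13.639 290.714]
axis xy at z=g-40 [584.927 -58.303] slope [0.003 0.003] rms 1.9848219732207806 offset from grasp [-2.133 -0.468] at grasp [-2.008 -0.353]
bore [384.    176.061] [15 20 11  5 49]
bore [347.678 169.181] [ 14  16  14  13 149]
[585.724 -58.204 287.265] [584.775 -58.058 286.928]
top only at z=g+20 [array([584.862, -60.43 , 288.732]), array([584.151, -57.941, 288.732])]
```

View pics/r3.png

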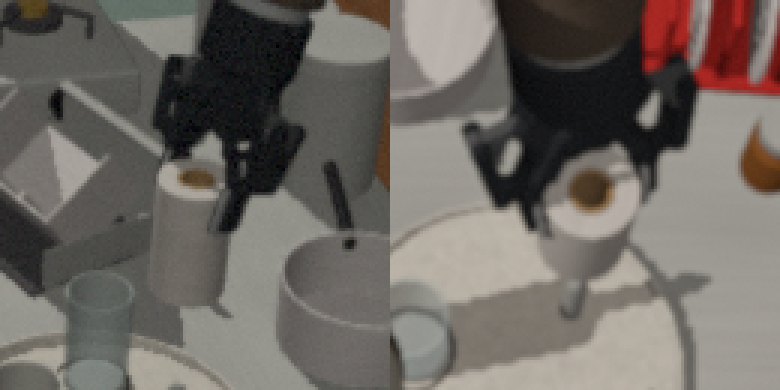

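Call:
play_rows(travel=[[-0.0008, 0.0023, 0.0003], [0.0064, -0.0001, 0.019], [0.0064, -0.0001, 0.019], [0.0064, -0.0001, 0.019], [0.0048, -0.0001, 0.0142], [0.003, -0.0001, 0.0095], [0, 0, 0], [0, 0, 0], [0, 0, 0]], rotation=[[0, 0, 0], [0, 0, 0], [0, 0, 0], [0, 0, 0], [0, 0, 0], [0, 0, 0], [0, 0, 0], [0, 0, 0], [0, 0, 0]], grip=[0, 0, 0, 0, 0, 0, 0, 0, 0])

```text
clock: 21.75
position: [582.7, -63.0, 166.6]
ee_rot: [0.972, 0.17, -0.157, 0.032]
contact_force: [-0.4, 0.5, -0.8]
gripper_width: 59.4
```

```bash
python3 r.py r4.png
```

```text
clock 21.75 tcp [582.673 -63.041 166.584] grasp [588.199 -60.89  184.319] toolz [-0.296 -0.115 -0.948] y [ 0.34  -0.941  0.008] w 59.43152291008218 j [ 0.197  0.521  0.002  0.056 -1.37   1.699]
side 1004 [ 555.146 -103.167  103.185] [614.958 -24.516 206.266]
top 921 [ 554.583 -101.449  102.612] [610.249 -17.215 206.236]
axis xy at z=g-40 [586.038 -61.623] slope [0.004 0.   ] rms 2.217540178987182 offset from grasp [-2.161 -0.732] at grasp [-2.006 -0.725]
bore [382.038 207.481] [15 20 11  6 52]
bore [346.541 182.811] [ 15  16  12  12 122]
[587.059 -61.537 202.831] [585.816 -61.353 202.427]
top only at z=g+20 [array([586.277, -63.543, 204.319]), array([585.218, -61.234, 204.319])]
```

View pics/r4.png

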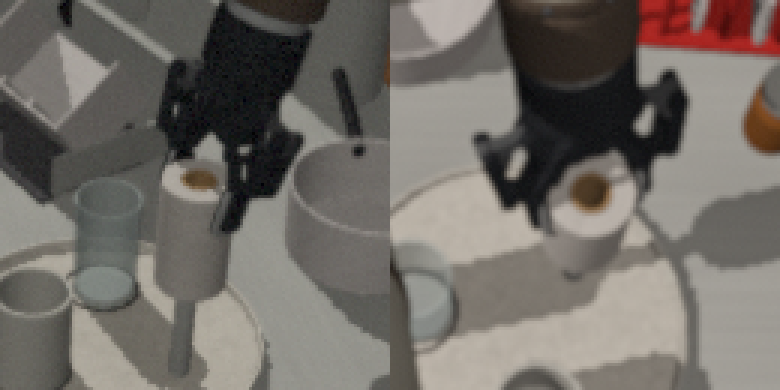

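Call:
play_rows(travel=[[-0.0008, -0.0012, 0.0003], [0.0019, 0, 0.0057], [0.0019, 0, 0.0057], [0.0019, 0, 0.0057], [0.0019, 0, 0.0057], [0.0019, 0, 0.0057], [0, 0, 0]], rotation=[[0, 0, 0], [0, 0, 0], [0, 0, 0], [0, 0, 0], [0, 0, 0], [0, 0, 0], [0, 0, 0]], grip=[0, 0, 0, 0, 0, 0, 0])

```text
clock: 22.43
position: [579.7, -62.7, 133.4]
ee_rot: [0.972, 0.169, -0.16, 0.031]
contact_force: [0.5, 0.0, -1.3]
gripper_width: 59.6
```

```bash
python3 r.py r5.png
```

```text
clock 22.4333 tcp [579.668 -62.69  133.419] grasp [585.297 -60.546 151.122] toolz [-0.301 -0.115 -0.947] y [ 0.339 -0.941  0.006] w 59.64357193296015 j [ 0.198  0.55  -0.04   0.055 -1.306  1.694]
side 980 [ 552.322 -105.219   69.692] [613.409 -25.579 173.059]
top 848 [ 551.951 -102.778   70.997] [608.946 -17.782 173.047]
axis xy at z=g-40 [583.142 -61.321] slope [0.012 0.001] rms 2.163831401872322 offset from grasp [-2.155 -0.776] at grasp [-1.684 -0.749]
bore [379.796 219.204] [15 19 11  7 54]
bore [345.491 188.92 ] [ 15  17  12  11 112]
[584.332 -61.467 169.226] [583.438 -61.337 168.947]
top only at z=g+20 [array([583.384, -63.917, 171.122]), array([582.778, -61.204, 171.122])]
```

Call:
play_rows(travel=[[0.0032, 0.0003, 0.0068], [0.0024, 0, 0.0071], [0.0024, 0, 0.0071], [0.0024, 0, 0.0071], [0.0024, 0, 0.0071], [0.0024, 0, 0.0071], [0.0024, 0, 0.0071], [0.0024, 0, 0.0071], [0, 0, 0], [0, 0, 0]], rotation=[[0, 0, 0], [0, 0, 0], [0, 0, 0], [0, 0, 0], [0, 0, 0], [0, 0, 0], [0, 0, 0], [0, 0, 0], [0, 0, 0], [0, 0, 0]], grip=[0, 0, 0, 0, 0, 0, 0, 0, 0, 0])

```text
clock: 23.37
position: [581.6, -63.1, 74.8]
ee_rot: [0.972, 0.169, -0.159, 0.031]
contact_force: [-0.5, 0.2, -1.5]
gripper_width: 59.3
```

```bash
python3 r.py r6.png
```

```text
clock 23.3667 tcp [581.554 -63.101  74.845] grasp [587.142 -60.951  92.561] toolz [-0.299 -0.115 -0.947] y [ 0.339 -0.941  0.007] w 59.27076527600092 j [ 0.197  0.612 -0.093  0.059 -1.188  1.688]
side 1343 [ 537.67  -110.183   -1.527] [636.598 -15.885 114.549]
top 1262 [ 538.238 -110.529   -2.029] [609.689 -11.34  114.467]
axis xy at z=g-40 [584.078 -62.282] slope [0.049 0.021] rms 4.414206756015339 offset from grasp [-3.064 -1.33 ] at grasp [-1.096 -0.481]
bore [378.5   238.558] [15 19 10  6 52]
bore [344.349 194.54 ] [16 17 11 10 63]
[585.667 -62.025 111.07 ] [588.202 -62.38  111.83 ]
top only at z=g+20 [array([584.969, -63.821, 112.561]), array([587.989, -62.337, 112.561])]
```

Call:
play_rows(travel=[[0.0008, 0, 0.0024], [0.0008, 0, 0.0024], [0.0006, 0, 0.0018], [0.0003, 0, 0.001], [0, 0, 0], [0, 0, 0]], rotation=[[0, 0, 0], [0, 0, 0], [0, 0, 0], [0, 0, 0], [0, 0, 0], [0, 0, 0]], grip=[0, 0, 0, 0, 0, 0])

```text
clock: 23.97
position: [581.8, -63.1, 67.4]
ee_rot: [0.972, 0.169, -0.158, 0.031]
contact_force: [0.5, -0.8, -1.2]
gripper_width: 59.4
```

```bash
python3 g.py; python3 - <<'E'
from h import *
# roll end height from depth, both views
s=arm.read_state()
for n in("top","side"):
    P=cloud(optics.get_image(n)).reshape(-1,3);r=np.hypot(P[:,0]-585,P[:,1]+61);Q=P[(r>14)&(r<27)&(P[:,2]>90)&(P[:,2]<116)];print(n,len(Q),np.percentile(Q[:,2],[10,50,90]).round(1))
E
```

```text
t 23.97 pos [581.81 -63.05  67.41] w 59.4 F [ 0.52 -0.84 -1.23] j [ 0.2   0.62 -0.1   0.06 -1.17  1.69]
yang -70.18446546826569 z [-0.3  -0.11 -0.95]
top 286 [101.2 103.8 106.4]
side 157 [102.9 105.2 107.7]
```

Call:
play_rows(travel=[[0.0003, 0, 0.001], [0.0003, 0, 0.001], [0, 0, 0], [0, 0, 0]], rotation=[[0, 0, 0], [0, 0, 0], [0, 0, 0], [0, 0, 0]], grip=[0, 0, 0, 0])

```text
clock: 24.4
position: [582.0, -63.0, 67.1]
ee_rot: [0.972, 0.169, -0.158, 0.032]
contact_force: [-1.4, 1.3, 5.3]
gripper_width: 59.4
```

Call:
play_rows(travel=[[0, 0, 0], [0, 0, 0], [0, 0, 0], [0, 0, 0], [-0.0032, 0, -0.0095], [-0.0064, 0, -0.019], [-0.0096, 0, -0.0284], [-0.0096, 0, -0.0284], [-0.0096, 0, -0.0284], [0, 0, 0], [0, 0, 0]], rotation=[[0, 0, 0], [0, 0, 0], [0, 0, 0], [0, 0, 0], [0, 0, 0], [0, 0, 0], [0, 0, 0], [0, 0, 0], [0, 0, 0], [0, 0, 0], [0, 0, 0]], grip=[0.4, 1, 1, 1, 1, 1, 1, 1, 1, 1, 1])

```text
clock: 25.32
position: [582.4, -62.2, 188.0]
ee_rot: [0.973, 0.169, -0.156, 0.031]
contact_force: [-0.2, 0.4, -1.0]
gripper_width: 85.1
```

```bash
python3 g.py
```

```text
t 25.32 pos [582.35 -62.24 187.99] w 85.1 F [-0.25  0.4  -0.99] j [ 0.2   0.5   0.03  0.05 -1.41  1.7 ]
yang -70.18810809569246 z [-0.29 -0.11 -0.95]
```

Call:
play_rows(travel=[[-0.0096, 0, -0.0284], [-0.0096, 0, -0.0284], [0, -0.034, 0], [0, -0.034, 0], [0, -0.034, 0], [0, -0.034, 0], [0, -0.034, 0], [0, -0.034, 0], [0, -0.034, 0], [0, -0.034, 0], [0, -0.034, 0], [0, 0, 0]], rotation=[[0, 0, 0], [0, 0, 0], [0, 0, 0], [0, 0, 0], [0, 0, 0], [0, 0, 0], [0, 0, 0], [0, 0, 0], [0, 0, 0], [0, 0, 0], [0, 0, 0], [0, 0, 0]], grip=[1, 1, 1, 1, 1, 1, 1, 1, 1, 1, 1, 1])

```text
clock: 26.32
position: [475.3, 230.2, 241.7]
ee_rot: [0.972, 0.172, -0.16, 0.031]
contact_force: [0.6, 0.2, 0.1]
gripper_width: 84.8
```

```bash
python3 - <<'E'
from h import *
from scipy.optimize import least_squares
np.set_printoptions(precision=1,suppress=True)
a=[];A=[]
for n,(x0,y0) in dict(top=(250,150),side=(280,170)).items():
    d=optics.get_image(n);a.append(cv2.resize(d["image"][y0:y0+140,x0:x0+140],None,fx=2.8,fy=2.8,interpolation=3));P=cloud(d).reshape(-1,3);A.append(P)
    for k,c,lo,hi in(("tumbler",(551.5,63.7),60,112),("mug",(460.4,-29),72,95),("roll",(584.8,-60.7),60,112)):
        r=np.hypot(P[:,0]-c[0],P[:,1]-c[1]);Q=P[(P[:,2]>lo)&(P[:,2]<hi)&(r<45)];print(n,k,len(Q),"mid",(Q.min(0)+Q.max(0))/2,"ext",Q.max(0)-Q.min(0),"z95",np.percentile(Q[:,2],95))
A=np.vstack(A)
for k,c,R,lo,hi in(("tumbler",(551.5,63.7),29.5,20,95),("mug",(460.4,-29),34,15,75),("roll",(584.8,-60.7),30,12,98)):
    r=np.hypot(A[:,0]-c[0],A[:,1]-c[1]);Q=A[(A[:,2]>lo)&(A[:,2]<hi)&(r<42)]
    f=least_squares(lambda v:np.hypot(Q[:,0]-v[0]-v[2]*(Q[:,2]-50),Q[:,1]-v[1]-v[3]*(Q[:,2]-50))-R,[*c,0,0],loss="soft_l1");print(k,"centre",f.x[:2],"off",f.x[:2]-c,"slope",f.x[2:].round(3))
r=A-np.array([460.4,-29,0]);rr=np.hypot(r[:,0],r[:,1]);an=np.degrees(np.arctan2(r[:,1],r[:,0]));m=(rr>44)&(rr<75)&(A[:,2]>18)&(A[:,2]<80)&(an>90)&(an<180);print("handle",m.sum(),np.median(A[m],0),np.median(an[m]))
cv2.imwrite("pics/f.png",np.hstack(a))
E
python3 g.py
```

```text
top tumbler 352 mid [550.8  61.7  85. ] ext [59.6 58.4 49.8] z95 105.55750928442399
top mug 262 mid [459.8 -30.1  83.4] ext [67.1 66.5 21.8] z95 91.78688239270468
top roll 690 mid [584.  -60.4  84.7] ext [59.6 59.3 49.2] z95 106.32283841962327
side tumbler 536 mid [552.   59.3  84.2] ext [59.9 67.5 48.4] z95 104.79256135570812
side mug 377 mid [461.  -33.6  82.5] ext [70. 74. 21.] z95 91.08556091721691
side roll 620 mid [585.2 -64.8  85.7] ext [60.6 67.9 51.3] z95 107.03877900388902
tumbler centre [551.4  61. ] off [-0.1 -2.7] slope [-0. -0.]
mug centre [460.5 -32.2] off [ 0.1 -3.2] slope [-0.  -0.1]
roll centre [585.6 -61.6] off [ 0.8 -0.9] slope [-0.  0.]
handle 149 [420.5   9.4  60.5] 136.90995033695268
t 26.42 pos [476.44 226.73 242.  ] w 85.3 F [0.12 1.14 0.49] j [ 0.69  0.38  0.03 -0.1  -1.53  1.25]
yang -70.04741218165448 z [-0.3  -0.12 -0.95]
```

View pics/f.png

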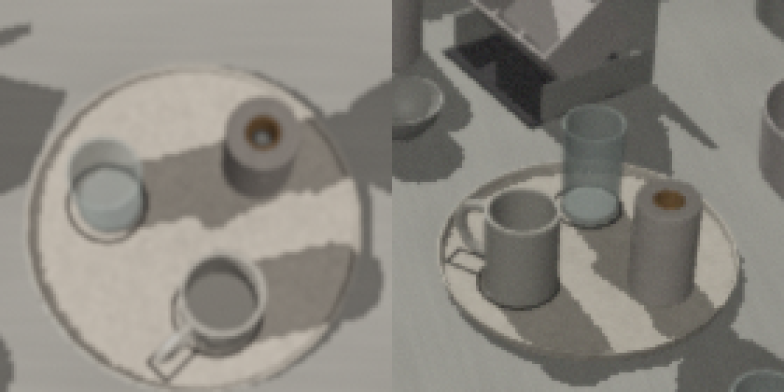

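All three sit centred on their marks in both views, the spindle tip shows inside the bore, and the gripper is clear. Handing in.

Call:
play_rows(travel=[[0, 0, 0], [0, 0, 0], [0, 0, 0], [0, 0, 0]], rotation=[[0, 0, 0], [0, 0, 0], [0, 0, 0], [0, 0, 0]], grip=[1, 1, 1, 1])

```text
clock: 26.75
position: [477.6, 225.0, 243.0]
ee_rot: [0.972, 0.168, -0.159, 0.031]
contact_force: [0.6, 1.3, -0.2]
gripper_width: 85.8
```

```bash
python3 -c "
from bench import workorder
print(workorder.job_done())"
```

```text
the job is handed in; nothing more can be done
None
```

The tea tray is laid and the job was handed in at about 27 s; no verdict was reported. The tumbler is on the plain circle, the mug is on its outline with the handle over the drawn one, and the roll is on the spindle.

| Item | Offset from its mark | Other final checks |
|---|---|---|
| Tumbler | about 3 mm | upright |
| Mug | about 3 mm | handle about 1.5° from the drawn one; fitted lean about 0.1, over the 0.06 limit |
| Roll | about 1 mm from the spindle axis | no lean; top at about 104–105 mm while held; seated with a 5 N upward contact force |

- **Mug lean:** I put the 0.1 down to inside-wall points getting into the fit, because the mug looks upright in both views. I did not confirm that separately.
- **Roll grasp:** the arm could not reach the full 35° tilt because of a wrist singularity. I gripped the roll with the tool at about 16° and righted it with the tool leaning back.
- **Bystanders:** I did not re-measure their positions. I kept the arm clear of them and saw no unexpected contact forces.
- **Final state:** the gripper was open, touching nothing and well clear of the tray.

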